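# Move four plug-in relays to the replacement rail, kept in order from the feed end

### The arm

A 6-joint arm with a two-finger parallel gripper is mounted at the origin on a cart in front of the work surface, level with it; the furniture and walls round the work are solid. World frame = base frame: x ahead of the robot, y to its left, z up, the work surface at z = 0. Lengths are in m, angles in rad, forces in N, time in s.
With the tool pointing down it reaches from about 0.35 to 0.975 m from the base axis. Payload 17.4 kg.
Tool frame: the origin (TCP) lies midway between the tips of the shut fingers; the grasp point (between the pads) lies 19 mm behind it; z points along the fingers, x is the direction in which the jaws open and shut, and the axes are right-handed (so a half turn about z gives the same grasp; the last joint's range is limited). The gripper opens to 85 mm and grips with 20 to 120 N. Pads are 22 mm wide; open, the fingers measure 114 mm over their backs; the gripper's body (76 mm by 85 mm) begins 54 mm behind the grasp point. The pads swing forward as they close: fully open they stand 13 mm farther back than shut.
Start: joints at [-1.304, 0.116, 1.442, -0, 1.584, -0.038], TCP at [0.203, -0.644, 0.193] pointing down, gripper open.
Joint ranges: [-2.83, 2.83], [-0.83, 2.19], [0.07, 2.5], [-1.14, 4.28], [0.01, 3], [-2.97, 2.97]. Speed limits (rad/s): [1.89, 1.89, 2.22, 3.14, 3.14, 3.14].

### API

Orientations are given as a unit quaternion [x, y, z, w].
In Python, from station import * gives the robot as it stands.
- The arm moves only by the tool servo_tool, never from a script. Its argument "motion" is a list of rows, each a list of 2 entries, a list of its own where there are three numbers: the shift along the tool's x, y, z in m, then the turn, a rotation vector about the tool's x, y, z in rad. A call has 1 to 8 rows; each row shifts and turns the pose as measured when the row begins, along the tool's axes as they then stand; what a row does not reach is not made up. A row lasts 1/8 s, in which the tool goes at most 62.5 mm and 10.7 degrees, less where a joint would pass 70% of its speed; a pose out of reach is approached as far as the arm can. A call with a gripper value outside its range is refused whole. "grip" is the finger opening in m, from 0 to 0.0854, set as the call begins (left out, the last holds). The fingers move at their own pace and stop on an object; "squeeze" is the grip in N (left out, the last holds). Time passes only in rows, so rows that do not move let the fingers close. It gives the time, the measured TCP pose, the force and the opening at its end, in the units of the state.
- state(): the state, without advancing time (a new reading comes with each control period).
- grab_frame(name): name is "scene" or "top"; returns the picture (400x640x3 uint8, blue, green, red); there is no depth.
- camera_params(name): a dict with "K" (3x3 intrinsics, pixels), "world_from_camera" (4x4, takes a point from camera to world coordinates). Camera axes: x right, y down, z forward; pixel columns grow to the right and rows downward; lengths in m; the calibration is good to about 2 mm. A picture is of the moment at which its call begins. camera_params takes no time and is no camera call.
- job_done(): hands the job in, once; it reports no verdict.
The state is a dict: "t": time; "qpos": joint angles; "joint_velocities": joint speeds; "tau": joint torques, N m; "eef_pos": TCP position; "orientation": TCP orientation; "ft_force": force on the tool from outside, world axes, zero at the start; "torque": the same for the moment, N m; "gripper_width": finger opening in m.
Only numpy, scipy, OpenCV 4.12 (cv2) and the standard library are available. Lean on these libraries where they do the work, as an engineer would, in place of code of your own. Each camera call takes 0.05 s, during which the arm holds its last target.

### The job

The old relay rail is worn out: move its four plug-in relays into the empty sockets of the new rail. Counted from the grey feed terminals, each relay must keep its place; the new rail has its feed terminals at the far end instead of the near end, so the row comes out in reverse order. Leave every relay upright, fully seated in its socket, facing the same way as before, and let go of it.

Things in the scene. Friction and masses are not known exactly. Their poses are not given: they have to be found in the camera images.
- clear_relay: Relay with clear cover, copper coil inside, flat top, 52 mm tall. Body 32 x 32 mm, upright sides, 70 to 120 g; the pins below enter without resistance. Origin: centre of the body's underside, z up, y along the rail towards the robot, x to the left. Grip left and right faces (x), 28 to 40 mm above the origin: the socket's collar reaches 9 mm above it; neighbours stand 16 mm off along y.
- timer_relay: Tallest relay: grey housing 62 mm tall, round dial knob on top (to 69 mm). Body 32 x 32 mm, upright sides, 70 to 120 g; the pins below enter without resistance. Origin: centre of the body's underside, z up, y along the rail towards the robot, x to the left. Grip left and right faces (x), 28 to 40 mm above the origin: the socket's collar reaches 9 mm above it; neighbours stand 16 mm off along y.
- finned_relay: Relay with black housing; its top 18 mm is an aluminium heat sink with upright fins; 54 mm tall. Body 32 x 32 mm, upright sides, 70 to 120 g; the pins below enter without resistance. Origin: centre of the body's underside, z up, y along the rail towards the robot, x to the left. Grip left and right faces (x), 28 to 40 mm above the origin: the socket's collar reaches 9 mm above it; neighbours stand 16 mm off along y.
- stepped_relay: White relay, 44 mm tall, with a narrower raised step on the left half of its top (to 60 mm). Body 32 x 32 mm, upright sides, 70 to 120 g; the pins below enter without resistance. Origin: centre of the body's underside, z up, y along the rail towards the robot, x to the left. Grip left and right faces (x), 28 to 40 mm above the origin: the socket's collar reaches 9 mm above it; neighbours stand 16 mm off along y.
- clear_socket: Old black socket, fixed on the old rail, in which the clear relay stands at the start (the order along the rail varies). 47 mm wide (y), 78 mm across (x). Origin on the bench plane under its centre; its deck, where the relay's underside rests, is 28 mm above.
- timer_socket: Old black socket, fixed on the old rail, in which the timer relay stands at the start (the order along the rail varies). 47 mm wide (y), 78 mm across (x). Origin on the bench plane under its centre; its deck, where the relay's underside rests, is 28 mm above.
- finned_socket: Old black socket, fixed on the old rail, in which the finned relay stands at the start (the order along the rail varies). 47 mm wide (y), 78 mm across (x). Origin on the bench plane under its centre; its deck, where the relay's underside rests, is 28 mm above.
- stepped_socket: Old black socket, fixed on the old rail, in which the stepped relay stands at the start (the order along the rail varies). 47 mm wide (y), 78 mm across (x). Origin on the bench plane under its centre; its deck, where the relay's underside rests, is 28 mm above.
- old_rail: Old steel rail, 226 mm long, fixed, with four black sockets at y = +72, +24, -24, -72 mm (first to fourth from its two grey feed terminals, 36 mm high, at its near end, y = +97 to +115 mm). Origin on the bench under the row's middle; y along the rail towards the robot, x left, z up. Between the rails stands a holder with a soldering iron rising to 160 mm: carry over it.
- new_rail: New fixed rail, axes and origin as the old, with four empty off-white sockets at x = 0, y = -72, -24, +24, +72 mm (first to fourth from its grey feed terminals at its far end, y = -97 to -115 mm). Each: deck 28 mm above the origin; flared collar, 35.6 mm wide inside at the deck, 44 mm at its rim 37 mm above the origin, guides a relay in; 47 mm wide (y), 78 mm across (x).
Not all that is in view belongs to the job. Leave any red look-alike of the stepped_relay alone.

How it is judged:
By the outcome, as a careful person would: the job done as asked, in the order asked, and still so for the second after the job is handed in, with the robot touching nothing.
It also fails if it takes over 107 s, if anything falls off the work surface, if the arm or the gripper's body presses on something with over 40 N, if the wrist force passes 120 N, or if a joint passes its speed limit or range.

## Working session

There is one attempt and no reset: what is moved stays moved. The work goes in short steps, Python scripts to look and compute and a tool call to move; the robot and the scene stay as the last step left them, time stands still between calls to the robot, and variables do not carry over. Pictures are saved under pics/ and viewed, and the job is handed in when it is done.

Besides the shell and the picture viewer there is one more tool, called as name([rows], argument=value, ...), one row to a line, values as JSON. servo_tool: Moves the arm, as the interface text tells. Its arguments: {"type":"object","properties":{"motion":{"type":"array","items":{"type":"array"}},"grip":{"type":"number"},"squeeze":{"type":"number"}},"required":["motion"]}

```bash
ls; mkdir -p pics; python3 - <<'E'
from station import *
import cv2
s=state()
for k,v in s.items(): print(k,v)
for n in("scene","top"):
    p=camera_params(n); print(n,p["K"],p["world_from_camera"])
    cv2.imwrite(f"pics/{n}0.png",grab_frame(n))
E
```

```text
pics
t 0.0
qpos [-1.30384041e+00  1.16503415e-01  1.44226266e+00  2.54485955e-05
  1.58399681e+00 -3.77822526e-02]
joint_velocities [-0.00017816  0.00164006  0.00144249  0.00115606  0.00157596  0.00069157]
tau [-3.60356549e-03 -7.32000804e+01 -6.32479191e+01 -3.82323542e-04
  6.54063304e-03  8.15553875e-06]
eef_pos [ 0.20247899 -0.64367253  0.19205206]
orientation [ 8.06239196e-01 -5.91589398e-01 -4.50419830e-04 -3.73685005e-04]
ft_force [ 0.26529682 -0.04410862 -0.83439428]
torque [-0.00022786 -0.01283436  0.00240038]
gripper_width 0.08539542860132361
scene [[433.48059314   0.         313.23996535]
 [  0.         433.48059314 199.5150524 ]
 [  0.           0.           1.        ]] [[ 0.80692812 -0.45830668  0.37258824  0.20942847]
 [-0.59033448 -0.64639571  0.48340231 -0.45765997]
 [ 0.01929293 -0.6100226  -0.79214911  0.72473178]
 [ 0.          0.          0.          1.        ]]
top [[438.34485007   0.         318.05384213]
 [  0.         438.34485007 203.49352669]
 [  0.           0.           1.        ]] [[ 0.05326038 -0.96764897  0.2466147   0.33395329]
 [-0.99856076 -0.05316864  0.00703586 -0.05041964]
 [ 0.00630392 -0.24663449 -0.96908807  0.90622979]
 [ 0.          0.          0.          1.        ]]
```

View pics/scene0.png

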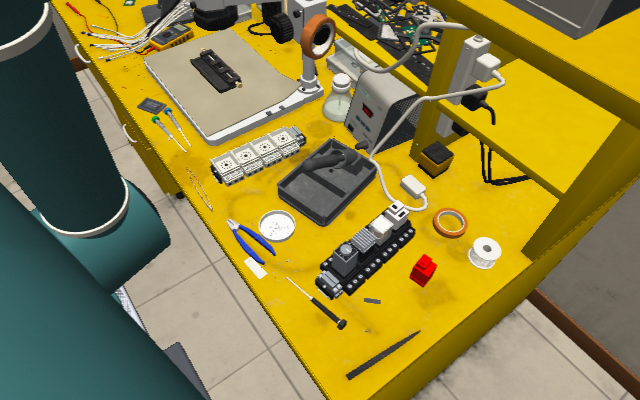

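View pics/top0.png

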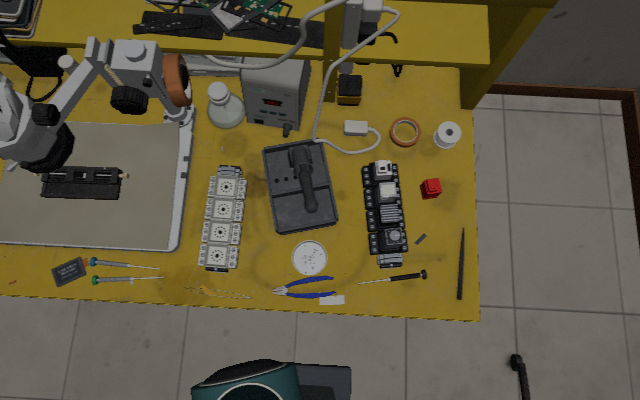

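```bash
python3 - <<'E'
import cv2
t=cv2.imread("pics/top0.png")
cv2.imwrite("pics/t_old.png",cv2.resize(t[150:280,345:455],None,fx=5,fy=4.6*5/4.6*0.9,interpolation=cv2.INTER_CUBIC)) if 0 else None
cv2.imwrite("pics/t_old.png",cv2.resize(t[152:272,340:450],None,fx=5,fy=5,interpolation=cv2.INTER_CUBIC))
cv2.imwrite("pics/t_new.png",cv2.resize(t[158:278,175:285],None,fx=5,fy=5,interpolation=cv2.INTER_CUBIC))
s=cv2.imread("pics/scene0.png")
cv2.imwrite("pics/s_old.png",cv2.resize(s[190:310,300:430],None,fx=5,fy=5,interpolation=cv2.INTER_CUBIC))
cv2.imwrite("pics/s_new.png",cv2.resize(s[110:200,200:320],None,fx=6,fy=6,interpolation=cv2.INTER_CUBIC))
E
```

```text
(no output)
```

View pics/t_old.png

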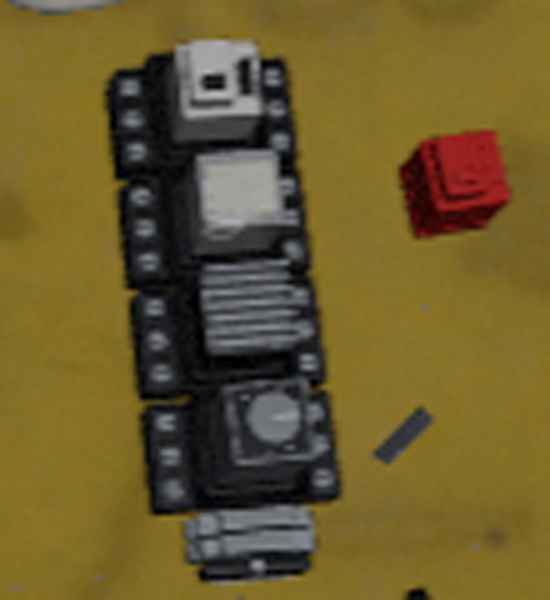

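View pics/t_new.png

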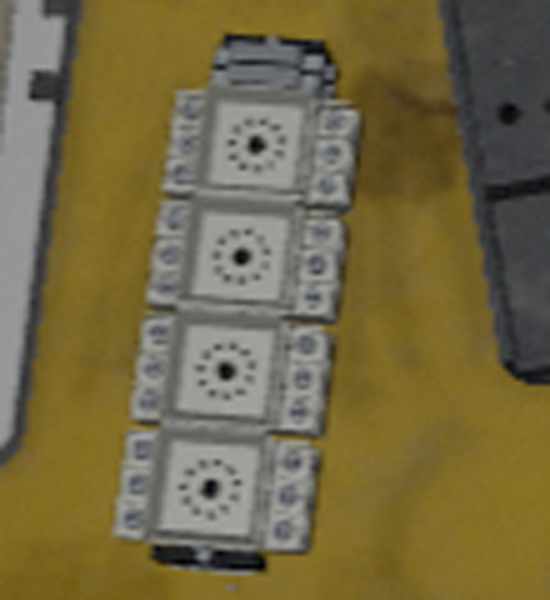

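View pics/s_old.png

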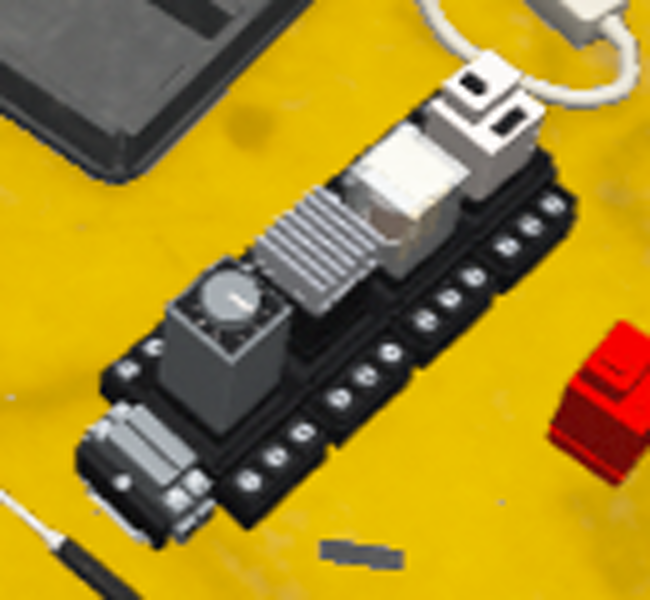

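View pics/s_new.png

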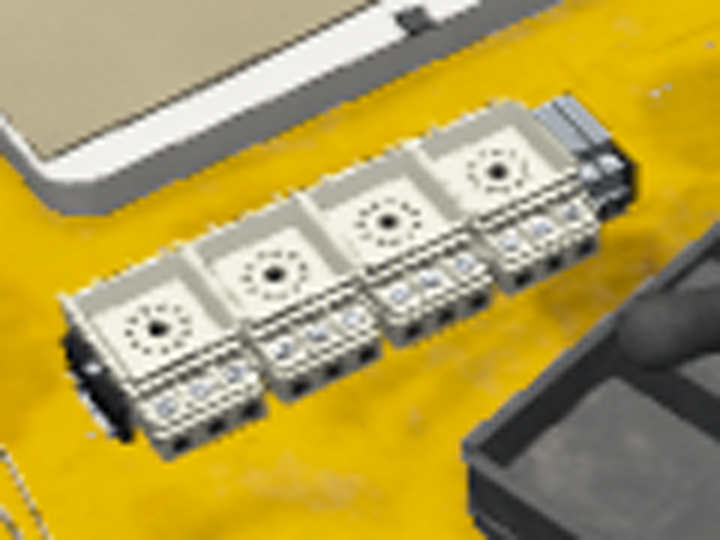

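```bash
cat > h.py <<'E'
import numpy as np, cv2
from scipy.optimize import least_squares
P={"scene":(np.array([[433.48059314,0,313.23996535],[0,433.48059314,199.5150524],[0,0,1]]),np.array([[ 0.80692812,-0.45830668,0.37258824,0.20942847],[-0.59033448,-0.64639571,0.48340231,-0.45765997],[0.01929293,-0.6100226,-0.79214911,0.72473178],[0,0,0,1]])),
"top":(np.array([[438.34485007,0,318.05384213],[0,438.34485007,203.49352669],[0,0,1]]),np.array([[0.05326038,-0.96764897,0.2466147,0.33395329],[-0.99856076,-0.05316864,0.00703586,-0.05041964],[0.00630392,-0.24663449,-0.96908807,0.90622979],[0,0,0,1]]))}
def proj(n,X):
    K,T=P[n]; X=np.atleast_2d(X); c=(X-T[:3,3])@T[:3,:3]; u=c@K.T; return u[:,:2]/u[:,2:]
def uncrop(p,f,off): return (np.array(p,float)+.5)/f-.5+np.array(off)
def railpt(r,q):  # r=(x,y,yaw): rail x axis = (sin..)
    x,y,a=r; q=np.atleast_2d(q)
    ex=np.array([-np.sin(a),np.cos(a),0]); ey=np.array([-np.cos(a),-np.sin(a),0]) # a=0: ex=+y world, ey=-x world
    return np.array([x,y,0])+q[:,:1]*ex+q[:,1:2]*ey+q[:,2:]*np.array([0,0,1])
def fit(obs,r0):
    f=lambda r: np.concatenate([(proj(n,railpt(r,q))-p).ravel() for n,q,p in obs])
    s=least_squares(f,r0,loss="soft_l1"); return s.x,f(s.x).reshape(-1,2)
E
python3 - <<'E'
from h import *
m=lambda l:np.array(l)/1000
qn=m([[0,-72,28],[0,-24,28],[0,24,28],[0,72,28]])
ot=("top",qn,uncrop([(256,145),(241,257),(226,371),(210,488)],5,(175,158)))
os_=("scene",qn,uncrop([(497,172),(388,221),(274,274),(157,329)],6,(200,110)))
for o in([ot],[os_],[ot,os_]):
    r,e=fit(o,[.5,.2,0]); print("new",r,np.abs(e).max()); 
print(e.round(2).tolist())
tim=m([[0,72,97],[16,56,90],[-16,56,90],[-16,88,90],[16,88,90]])
cl=m([[16,-40,80],[-16,-40,80],[-16,-8,80],[16,-8,80]])
q=np.vstack([tim,cl])
ot=("top",q,uncrop([(275,417),(222,392),(305,380),(312,458),(233,465),(195,153),(275,150),(285,218),(203,228)],5,(340,152)))
os_=("scene",q,uncrop([(231,297),(229,257),(292,312),(220,362),(165,297),(408,122),(470,172),(415,222),(345,178)],5,(300,190)))
for o in([ot],[os_],[ot,os_]):
    r,e=fit(o,[.5,-.2,0]); print("old",r,np.abs(e).max()); 
print(e.round(2).tolist())
E
```

```text
new [ 0.51124836  0.15159639 -0.02287572] 0.12046973964262975
new [ 0.51187651  0.15189791 -0.02477054] 0.1540983215025733
new [ 0.51150895  0.1516681  -0.02360014] 0.27501676619885984
[[0.01, -0.14], [0.01, -0.23], [-0.07, -0.13], [-0.03, -0.01], [-0.12, 0.01], [-0.15, 0.28], [-0.01, 0.18], [-0.08, 0.07]]
old [ 0.55743386 -0.18161591  0.11683919] 1.6317706923118749
old [ 0.55768856 -0.18286786  0.1063302 ] 2.252709935608209
old [ 0.55763206 -0.18219776  0.11161634] 2.475679223834561
[[-0.39, 0.44], [0.32, -1.75], [0.5, -0.3], [0.89, 0.8], [-0.25, 0.37], [0.3, -0.76], [0.44, -1.03], [0.1, 0.99], [0.21, -0.11], [-0.93, -0.02], [-0.87, -1.18], [-0.1, -0.25], [0.98, 0.87], [-1.38, 1.51], [-0.27, -0.84], [0.52, -0.13], [-0.32, -0.2], [0.47, -2.48]]
```

```bash
python3 - <<'E'
from h import *
r=[0.55763,-0.1822,0.1116]
H={72:62,24:54,-24:52,-72:44}
for n,off in(("top",(340,152)),("scene",(300,190))):
    im=cv2.imread(f"pics/{n}0.png"); c=im[off[1]:off[1]+120,off[0]:off[0]+130 if n=="scene" else off[0]+110]
    c=cv2.resize(c,None,fx=5,fy=5,interpolation=cv2.INTER_CUBIC)
    c=np.ascontiguousarray(c)
    def poly(q,col):
        p=(proj(n,railpt(r,np.array(q)/1000.))-off+.5)*5-.5
        cv2.polylines(c,[p.round().astype(int).reshape(-1,1,2)],True,col,1,cv2.LINE_AA)
    for y,h in H.items():
        for z,col in((28+h,(0,0,255)),(37,(0,255,0))):
            poly([(16,y-16,z),(-16,y-16,z),(-16,y+16,z),(16,y+16,z)],col)
        for x in(39,):poly([(x,y-23.5,20),(-x,y-23.5,20),(-x,y+23.5,20),(x,y+23.5,20)],(255,255,0))
    poly([(16,97,36),(-16,97,36),(-16,115,36),(16,115,36)],(255,0,255))
    cv2.imwrite(f"pics/ov_{n}.png",c)
E
```

```text
(no output)
```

View pics/ov_top.png

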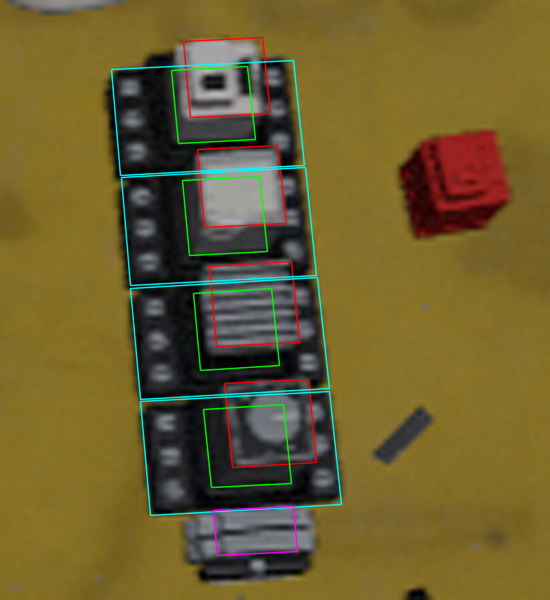

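View pics/ov_scene.png

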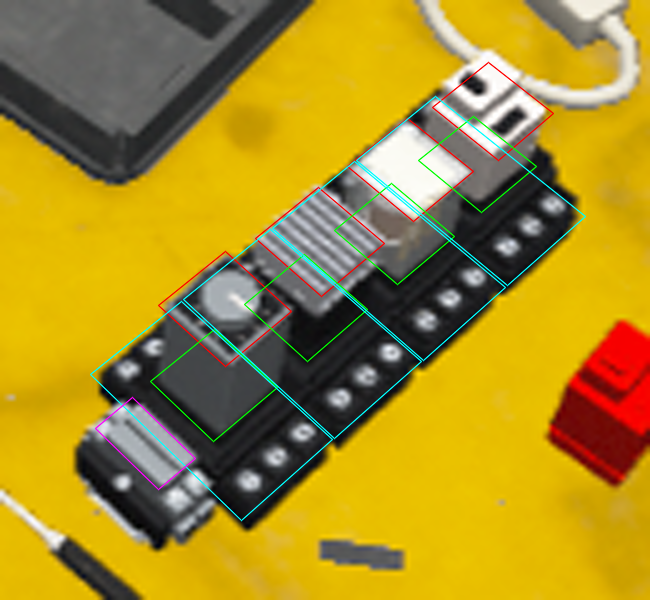

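```bash
python3 - <<'E'
import cv2
t=cv2.imread("pics/top0.png")
cv2.imwrite("pics/t_a.png",cv2.resize(t[156:204,366:406],None,fx=12,fy=12,interpolation=cv2.INTER_CUBIC))
cv2.imwrite("pics/t_b.png",cv2.resize(t[200:250,372:412],None,fx=12,fy=12,interpolation=cv2.INTER_CUBIC))
s=cv2.imread("pics/scene0.png")
cv2.imwrite("pics/s_a.png",cv2.resize(s[195:250,365:415],None,fx=10,fy=10,interpolation=cv2.INTER_CUBIC))
cv2.imwrite("pics/s_b.png",cv2.resize(s[222:282,325:385],None,fx=10,fy=10,interpolation=cv2.INTER_CUBIC))
E
```

```text
(no output)
```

View pics/t_a.png

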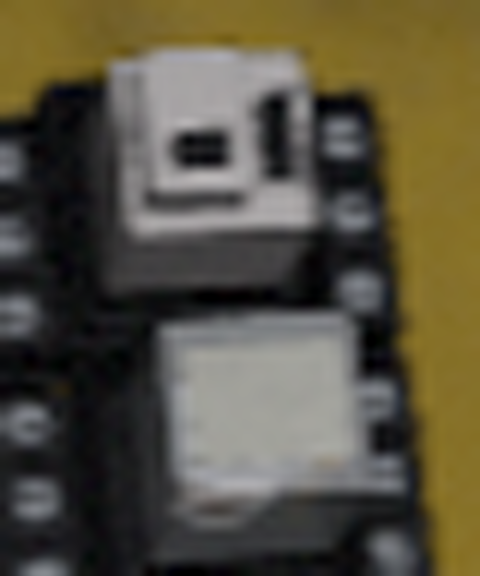

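View pics/t_b.png

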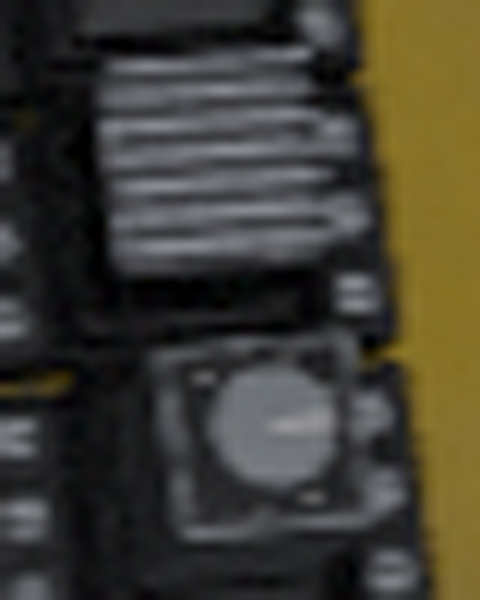

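View pics/s_a.png

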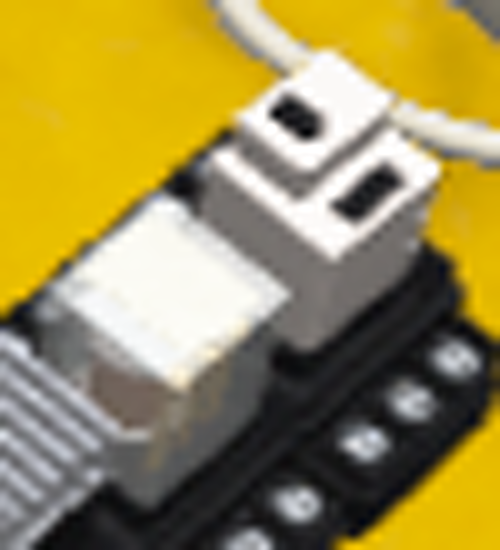

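View pics/s_b.png

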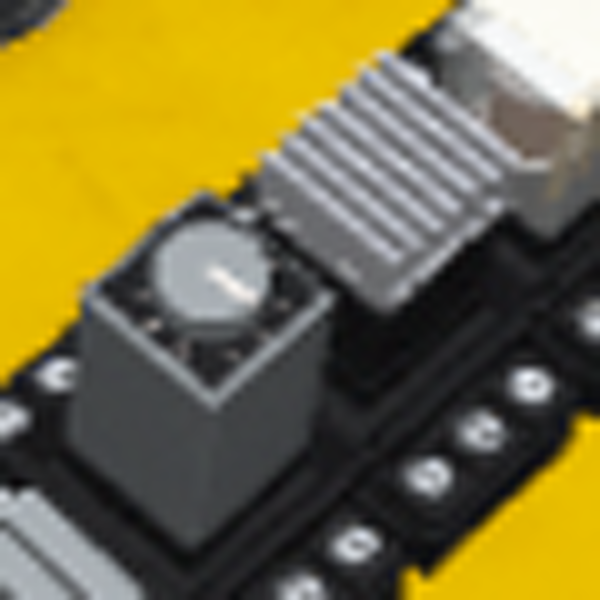

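```bash
python3 - <<'E'
from h import *
U=uncrop
T=[]
D={"timer":(72,90,"t_b",[(153,352),(352,335),(380,518),(182,538)],"s_b",[(203,195),(332,297),(212,405),(82,295)]),
"fin":(24,82,"t_b",[(100,65),(308,48),(335,240),(122,258)],"s_b",[(380,55),(515,165),(388,265),(262,155)]),
"clear":(-24,80,"t_a",[(160,325),(355,315),(372,480),(184,490)],"s_a",[(162,197),(290,293),(180,388),(62,290)]),
"step":(-72,72,"t_a",[(108,62),(303,52),(318,222),(133,238)],"s_a",[None,(438,165),(333,255),(208,150)])}
off={"t_a":((366,156),12),"t_b":((372,200),12),"s_a":((365,195),10),"s_b":((325,222),10)}
allo=[]
def fitg(o,r0): return fit(o,r0)
for k,(y,z,tn,tp,sn,sp) in D.items():
    q0=np.array([[16,-16,z],[-16,-16,z],[-16,16,z],[16,16,z]])/1000
    def mk(q): 
        i=[j for j in range(4) if sp[j] is not None]
        return [("top",q,U(tp,off[tn][1],off[tn][0])),("scene",q[i],U([sp[j] for j in i],off[sn][1],off[sn][0]))]
    q1=q0+[0,y/1000,0]; allo+=mk(q1)
    for nm,o in(("both",mk(q0)),("top",mk(q0)[:1]),("scene",mk(q0)[1:])):
        r,e=fit(o,[.55,-.18,.1]); print(k,nm,r.round(4),np.abs(e).max().round(2))
for nm,o in(("all",allo),("top",allo[::2]),("scene",allo[1::2])):
    r,e=fit(o,[.55,-.18,.1]); print(nm,r.round(4),np.abs(e).max().round(2))
    for y in(72,24,-24,-72): print("   ",railpt(r,np.array([[0,y/1000,0]])).round(4))
E
```

```text
timer both [ 0.4869 -0.1908  0.152 ] 1.25
timer top [ 0.4867 -0.1906  0.1549] 0.77
timer scene [ 0.487  -0.191   0.1492] 1.21
fin both [ 0.5338 -0.1838  0.1265] 0.8
fin top [ 0.5339 -0.1834  0.1373] 0.63
fin scene [ 0.5337 -0.1842  0.1162] 0.47
clear both [ 0.5812 -0.18    0.133 ] 1.63
clear top [ 0.581  -0.1797  0.1214] 1.05
clear scene [ 0.5812 -0.1803  0.1408] 1.5
step both [ 0.6285 -0.1712  0.1196] 0.69
step top [ 0.628  -0.1716  0.1256] 0.46
step scene [ 0.6294 -0.1706  0.1021] 0.68
all [ 0.5576 -0.1814  0.132 ] 2.15
    [[ 0.4863 -0.1909  0.    ]]
    [[ 0.5338 -0.1846  0.    ]]
    [[ 0.5814 -0.1783  0.    ]]
    [[ 0.629  -0.1719  0.    ]]
top [ 0.5574 -0.1813  0.1293] 1.26
    [[ 0.486  -0.1906  0.    ]]
    [[ 0.5336 -0.1844  0.    ]]
    [[ 0.5812 -0.1782  0.    ]]
    [[ 0.6288 -0.172   0.    ]]
scene [ 0.5578 -0.1815  0.1353] 2.09
    [[ 0.4865 -0.1912  0.    ]]
    [[ 0.534  -0.1847  0.    ]]
    [[ 0.5816 -0.1782  0.    ]]
    [[ 0.6292 -0.1717  0.    ]]
```

```bash
python3 - <<'E'
from h import *
def tri(a,b):
    f=lambda X: np.concatenate([proj("top",X)[0]-a,proj("scene",X)[0]-b])
    s=least_squares(f,[.5,0,.1]); return s.x.round(3), np.abs(s.fun).max().round(1)
for k,a,b in [("iron top end",(303,148),(340,160)),("iron handle low",(309,208),(372,148)),
 ("ring",(177,80),(318,35)),("ring bottom",(186,105),(305,50)),("flask top",(218,92),(343,80)),("holder NL",(276,230),(328,220)),("holder NR",(338,217),(378,170)),("mic base NR corner",(180,248),(210,140)),("arm post", (186,112),(315,60))]:
    print(k,tri(np.array(a),np.array(b)))
t=cv2.imread("pics/top0.png");s=cv2.imread("pics/scene0.png")
cv2.imwrite("pics/t_h.png",cv2.resize(t[60:240,180:345],None,fx=3.3,fy=3.3,interpolation=cv2.INTER_CUBIC))
cv2.imwrite("pics/s_h.png",cv2.resize(s[10:230,200:400],None,fx=2.7,fy=2.7,interpolation=cv2.INTER_CUBIC))
E
```

```text
iron top end (array([ 0.651, -0.   ,  0.055]), np.float64(7.9))
iron handle low (array([ 0.579, -0.053,  0.141]), np.float64(32.5))
ring (array([0.728, 0.218, 0.2  ]), np.float64(0.5))
ring bottom (array([0.683, 0.199, 0.192]), np.float64(0.5))
flask top (array([0.766, 0.171, 0.095]), np.float64(1.4))
holder NL (array([ 0.588,  0.045, -0.203]), np.float64(18.4))
holder NR (array([ 0.559, -0.105,  0.145]), np.float64(29.1))
mic base NR corner (array([0.446, 0.225, 0.041]), np.float64(1.4))
arm post (array([0.7  , 0.209, 0.15 ]), np.float64(5.8))
```

View pics/t_h.png

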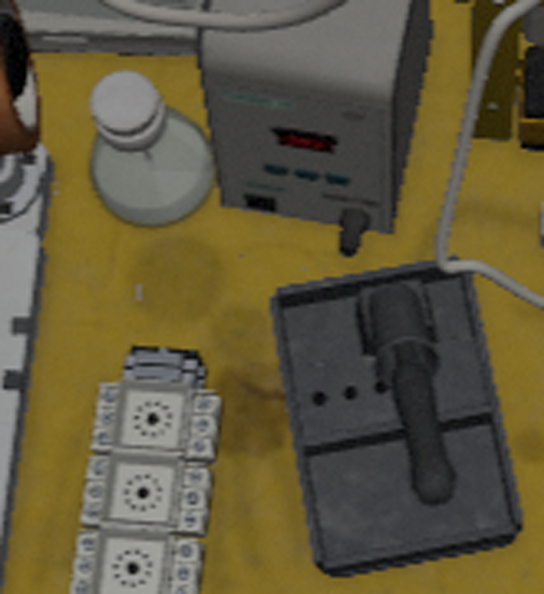

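View pics/s_h.png

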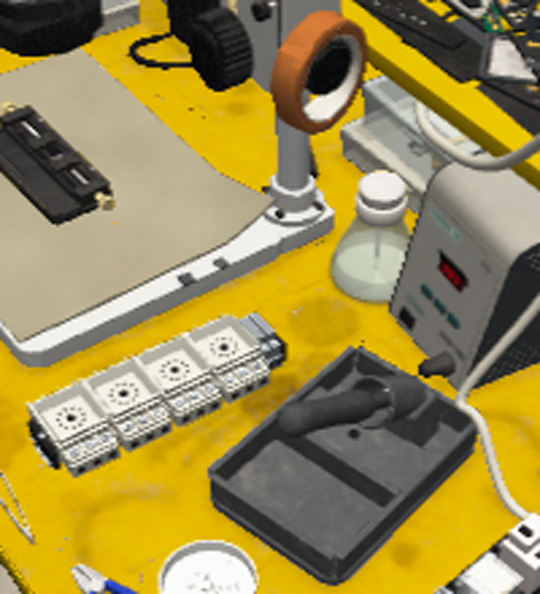

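```bash
cat >> h.py <<'E'
def tri(a,b):
    f=lambda X: np.concatenate([proj("top",X)[0]-a,proj("scene",X)[0]-b])
    s=least_squares(f,[.5,0,.1]); return s.x.round(3), np.abs(s.fun).max().round(1)
from scipy.spatial.transform import Rotation as R
OLD=(0.5576,-0.1814,0.132); NEW=(0.5115,0.1517,-0.0236)
def delta(s,xyz,a):
    """shift & turn in tool axes (from state s) to TCP xyz, jaws along rail -x with rail yaw a, pointing down"""
    Rc=R.from_quat(s["orientation"]); th=-np.pi/2+a
    Rt=R.from_matrix(np.array([[np.cos(th),np.sin(th),0],[np.sin(th),-np.cos(th),0],[0,0,-1]]))
    d=Rc.inv().apply(np.array(xyz)-s["eef_pos"]); w=(Rc.inv()*Rt).as_rotvec()
    print("t",round(s["t"],3),"pos",np.round(s["eef_pos"],4),"F",np.round(s["ft_force"],1),"w",round(s["gripper_width"],4))
    print("shift mm",np.round(d*1000,1),"turn",np.round(w,3))
def tgt(rail,y,z):
    p=railpt(rail,np.array([[0,y/1000,0]]))[0]; p[2]=z; return p
E
python3 - <<'E'
from h import *
for k,a,b in [("handle end",(311,208),(307,164)),("base",(300,151),(348,154)),("NL",(278.5,233),(278.5,188)),("NR",(337.6,220.6),(324,225))]: print(k,tri(a,b))
from station import *
delta(state(),tgt(OLD,72,0.2),OLD[2])
for y in (72,24,-24,-72): print(y,tgt(OLD,y,0),tgt(NEW,y,0))
E
```

```text
handle end (array([ 0.519, -0.033,  0.146]), np.float64(0.4))
base (array([ 0.654, -0.   ,  0.065]), np.float64(1.4))
NL (array([0.493, 0.032, 0.031]), np.float64(1.1))
NR (array([ 0.526, -0.086,  0.01 ]), np.float64(0.5))
t 0.1 pos [ 0.2025 -0.6437  0.1922] F [-0.9 -0.2 -0.3] w 0.0855
shift mm [-346.8 -406.5   -7.5] turn [0.    0.001 0.173]
72 [ 0.48622635 -0.19087642  0.        ] [0.43952005 0.15339904 0.        ]
24 [ 0.53380878 -0.18455881  0.        ] [0.48750668 0.15226635 0.        ]
-24 [ 0.58139122 -0.17824119  0.        ] [0.53549332 0.15113365 0.        ]
-72 [ 0.62897365 -0.17192358  0.        ] [0.58347995 0.15000096 0.        ]
```

servo_tool([
  [[0,0,-0.008],[0,0,0.173]],
  [[-0.045,-0.037,0],[0,0,0]],
  [[-0.045,-0.037,0],[0,0,0]],
  [[-0.045,-0.037,0],[0,0,0]],
  [[-0.045,-0.037,0],[0,0,0]],
  [[-0.045,-0.037,0],[0,0,0]],
  [[-0.045,-0.037,0],[0,0,0]],
  [[0,0,0],[0,0,0]],
], grip=0.06, squeeze=40)

```text
t: 1.1
eef_pos: [0.3927, -0.3381, 0.1975]
orientation: [0.75, -0.662, -0.003, -0.002]
ft_force: [-0.3, -0.8, 0.6]
gripper_width: 0.0601
```

```bash
cat > d.py <<'E'
import sys
from h import *
from station import *
r={"o":OLD,"n":NEW}[sys.argv[1]]
delta(state(),tgt(r,float(sys.argv[2]),float(sys.argv[3])),r[2])
E
python3 d.py o 72 0.2
```

```text
t 1.1 pos [ 0.3927 -0.3381  0.1975] F [-0.3 -0.8  0.6] w 0.0601
shift mm [-134.5 -111.1   -1.8] turn [ 0.001  0.006 -0.008]
```

servo_tool([
  [[-0.045,-0.037,0],[0,0.006,-0.008]],
  [[-0.045,-0.037,0],[0,0,0]],
  [[-0.03,-0.025,0],[0,0,0]],
  [[0,0,0],[0,0,0]],
  [[0,0,0],[0,0,0]],
])

```text
t: 1.72
eef_pos: [0.4761, -0.2057, 0.1963]
orientation: [0.751, -0.66, -0.001, 0.001]
ft_force: [-0.4, 0.6, 0.5]
gripper_width: 0.0601
```

```bash
python3 d.py o 72 0.2
```

```text
t 1.725 pos [ 0.4761 -0.2057  0.1963] F [-0.4  0.6  0.5] w 0.0601
shift mm [-13.4 -11.9  -3.8] turn [ 0.003 -0.    -0.002]
```

servo_tool([
  [[-0.0135,-0.012,0],[0.003,0,-0.002]],
  [[0,0,0.03],[0,0,0]],
  [[0,0,0.03],[0,0,0]],
  [[0,0,0],[0,0,0]],
  [[0,0,0],[0,0,0]],
])

```text
t: 2.35
eef_pos: [0.4871, -0.1922, 0.1364]
orientation: [0.75, -0.661, 0.001, -0.0]
ft_force: [-0.7, 0.6, 0.3]
gripper_width: 0.0597
```

```bash
python3 d.py o 72 0.042; python3 - <<'E'
from station import *
import cv2
f=grab_frame("top"); cv2.imwrite("pics/g1.png",cv2.resize(f[170:290,330:460],None,fx=5,fy=5,interpolation=cv2.INTER_CUBIC))
f=grab_frame("scene"); cv2.imwrite("pics/g1s.png",cv2.resize(f[180:320,290:440],None,fx=4,fy=4,interpolation=cv2.INTER_CUBIC))
E
```

```text
t 2.35 pos [ 0.4871 -0.1922  0.1364] F [-0.7  0.6  0.3] w 0.0597
shift mm [-1.5  0.9 94.4] turn [-0.002 -0.001 -0.006]
```

View pics/g1.png

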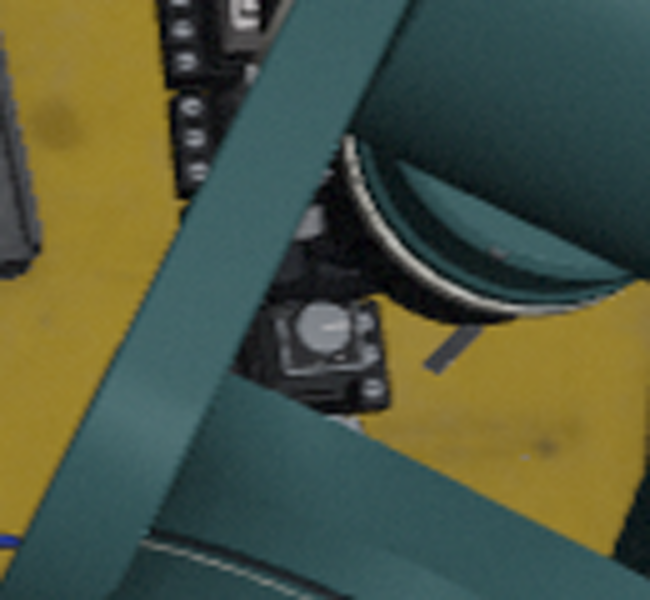

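View pics/g1s.png

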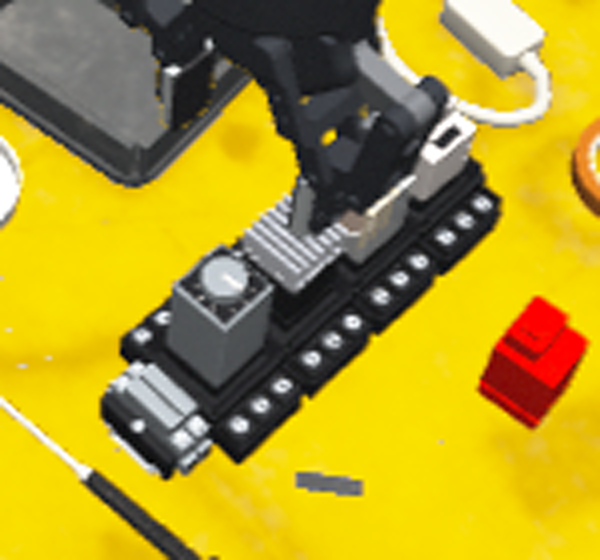

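servo_tool([
  [[-0.0015,0.001,0.025],[0,0,-0.006]],
  [[0,0,0.025],[0,0,0]],
  [[0,0,0.02],[0,0,0]],
  [[0,0,0],[0,0,0]],
  [[0,0,0],[0,0,0]],
])

```text
t: 3.08
eef_pos: [0.4884, -0.192, 0.0696]
orientation: [0.752, -0.659, 0.004, -0.001]
ft_force: [0.1, 0.1, 0.8]
gripper_width: 0.0601
```

```bash
python3 d.py o 72 0.042; python3 - <<'E'
from station import *
from h import *
for z in (0.08,):
  print(proj("scene",railpt(OLD,np.array([[.03,.072,z],[-.03,.072,z]])))-[290,180])
f=grab_frame("scene"); cv2.imwrite("pics/g2s.png",cv2.resize(f[180:320,290:440],None,fx=4,fy=4,interpolation=cv2.INTER_CUBIC))
E
```

```text
t 3.075 pos [ 0.4884 -0.192   0.0696] F [0.1 0.1 0.8] w 0.0601
shift mm [-1.6  2.2 27.6] turn [-0.008 -0.005  0.   ]
[[41.98714956 63.44185096]
 [67.28666317 85.67815266]]
```

View pics/g2s.png

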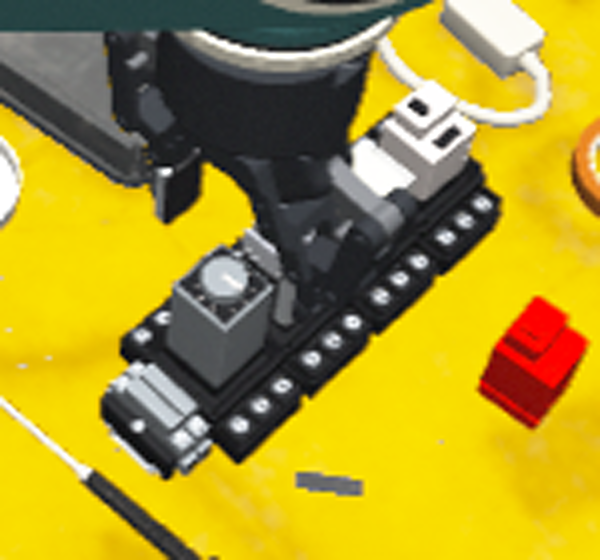

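```bash
python3 - <<'E'
from station import *
from h import *
s=state(); Rc=R.from_quat(s["orientation"]); p=s["eef_pos"]
im=cv2.imread("pics/g2s.png")
for back,col in((0,(0,0,255)),(8,(0,255,0))):
  for sx in(30,-30):
    q=np.array([[sx,-11,-back],[sx,11,-back],[sx,11,-back-30],[sx,-11,-back-30]])/1000
    u=(proj("scene",p+Rc.apply(q))-[290,180]+.5)*4-.5
    cv2.polylines(im,[u.round().astype(int).reshape(-1,1,2)],True,col,1,cv2.LINE_AA)
cv2.imwrite("pics/g2o.png",im)
E
```

```text
(no output)
```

View pics/g2o.png

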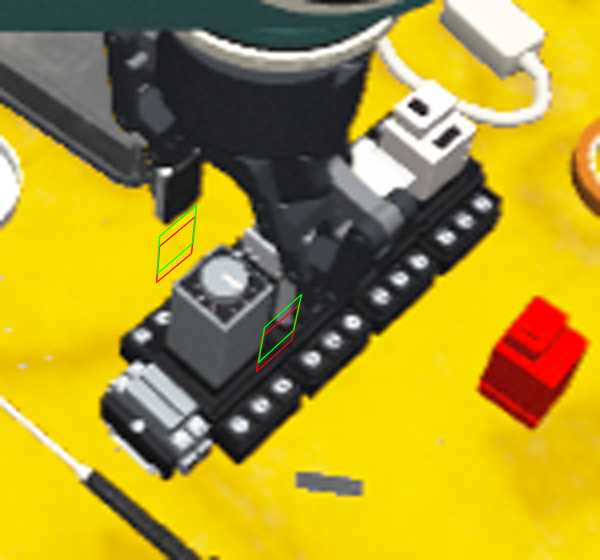

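```bash
python3 - <<'E'
from station import *
from h import *
f=grab_frame("scene"); cv2.imwrite("pics/f3.png",f)
c=cv2.resize(f[185:285,310:400],None,fx=6,fy=6,interpolation=cv2.INTER_CUBIC)
c=cv2.convertScaleAbs(c,alpha=1.5,beta=25)
cv2.imwrite("pics/g3.png",c)
s=state(); print(s["eef_pos"],s["orientation"],s["qpos"],s["gripper_width"])
E
```

```text
[ 0.48837724 -0.19201427  0.06957208] [ 0.75222799 -0.65888597  0.00449014 -0.00147212] [-4.23337940e-01 -1.61403670e-01  1.91628321e+00  2.00342524e-04
  1.37726452e+00  1.01531771e+00] 0.060296019744097804
```

View pics/g3.png

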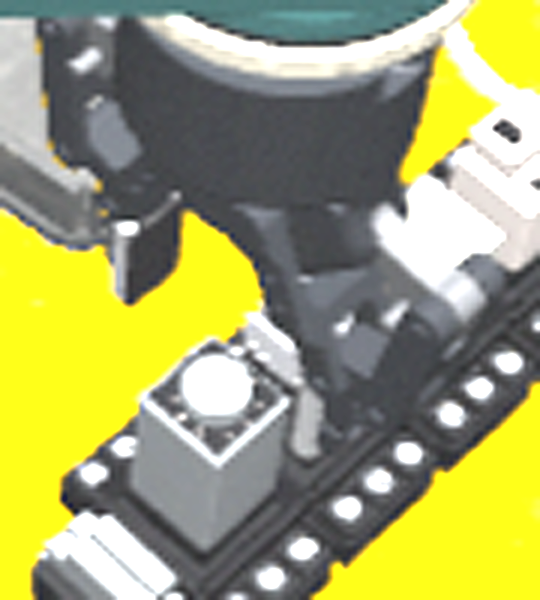

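```bash
python3 - <<'E'
from station import *
from h import *
s=state(); Rc=R.from_quat(s["orientation"])
obs=uncrop([(128,302),(305,458)],6,(310,185))
# which sx is left: tool x ~ -y world => left sx negative ; near = tool y?
print(Rc.apply([[1,0,0],[0,1,0]]).round(3))
for w in(30,):
  q=np.array([[-w,11,0],[w,11,0]])/1000
  f=lambda p:(proj("scene",p+Rc.apply(q))-obs).ravel()
  r=least_squares(f,s["eef_pos"]); print(w,r.x.round(4),(r.x-s["eef_pos"]).round(4),r.fun.round(2))
f=grab_frame("top"); cv2.imwrite("pics/f3t.png",f); cv2.imwrite("pics/g3t.png",cv2.convertScaleAbs(cv2.resize(f[130:300,300:460],None,fx=3.5,fy=3.5,interpolation=cv2.INTER_CUBIC),alpha=1.4,beta=20))
E
```

```text
[[ 0.132 -0.991  0.005]
 [-0.991 -0.132 -0.008]]
30 [ 0.4618 -0.2233  0.1814] [-0.0265 -0.0313  0.1118] [-0.13  0.15  0.12 -0.14]
```

View pics/g3t.png

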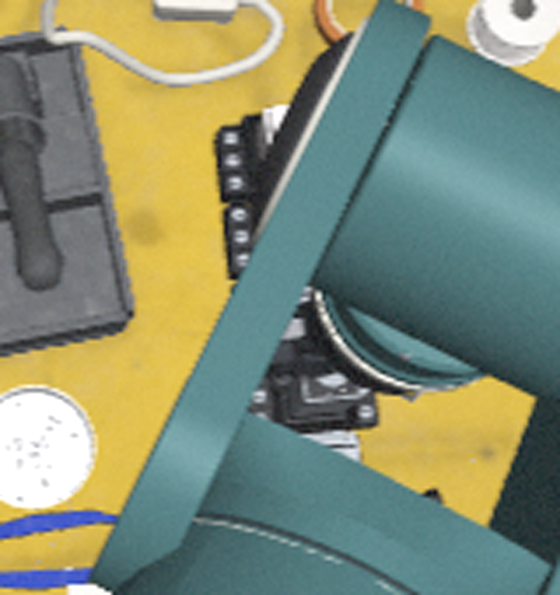

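```bash
python3 - <<'E'
from h import *
for w in (30,):
 for z in(70,80,90,100,110,120):
  u=proj("scene",railpt(OLD,np.array([[w,83,z],[w,61,z],[-w,83,z],[-w,61,z]])/1000)); print(z,((u-[310,185]+.5)*6).round().astype(int).tolist())
f=cv2.imread("pics/f3.png")
c=cv2.resize(f[100:300,250:450],None,fx=3,fy=3,interpolation=cv2.INTER_CUBIC)
cv2.imwrite("pics/g3w.png",cv2.convertScaleAbs(c,alpha=1.3,beta=20))
E
```

```text
70 [[107, 394], [159, 350], [257, 528], [309, 481]]
80 [[108, 376], [161, 332], [260, 511], [313, 463]]
90 [[110, 358], [164, 313], [263, 493], [317, 446]]
100 [[111, 339], [166, 294], [267, 476], [321, 428]]
110 [[113, 320], [168, 275], [270, 457], [325, 409]]
120 [[115, 300], [170, 255], [274, 439], [329, 390]]
```

View pics/g3w.png

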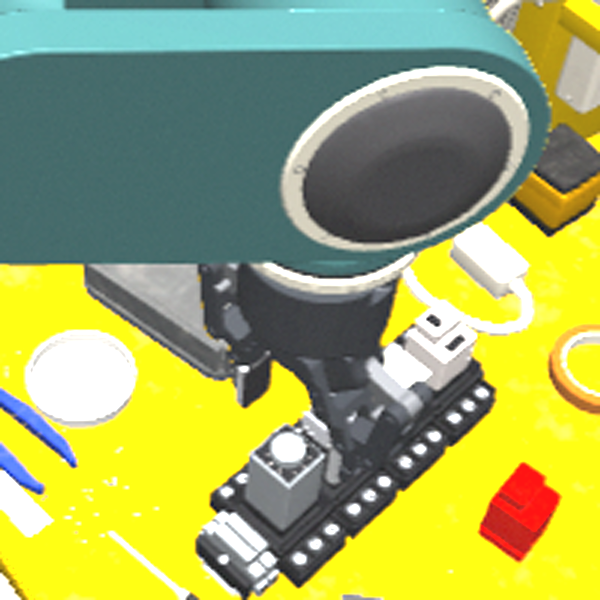

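servo_tool([
  [[-0.0015,0.002,0.01],[-0.008,-0.005,0]],
  [[0,0,0.01],[0,0,0]],
  [[0,0,0.003],[0,0,0]],
  [[0,0,0],[0,0,0]],
])

```text
t: 3.72
eef_pos: [0.4861, -0.1907, 0.045]
orientation: [0.752, -0.659, -0.0, -0.0]
ft_force: [0.2, -0.0, 0.0]
gripper_width: 0.0602
```

```bash
python3 d.py o 72 0.042; python3 - <<'E'
from station import *
from h import *
f=grab_frame("scene"); cv2.imwrite("pics/f4.png",f)
c=cv2.resize(f[185:285,310:400],None,fx=6,fy=6,interpolation=cv2.INTER_CUBIC)
cv2.imwrite("pics/g4.png",cv2.convertScaleAbs(c,alpha=1.5,beta=25))
E
```

```text
t 3.725 pos [ 0.4861 -0.1907  0.045 ] F [ 0.2 -0.   0. ] w 0.0602
shift mm [ 0.2 -0.1  3. ] turn [0. 0. 0.]
```

View pics/g4.png

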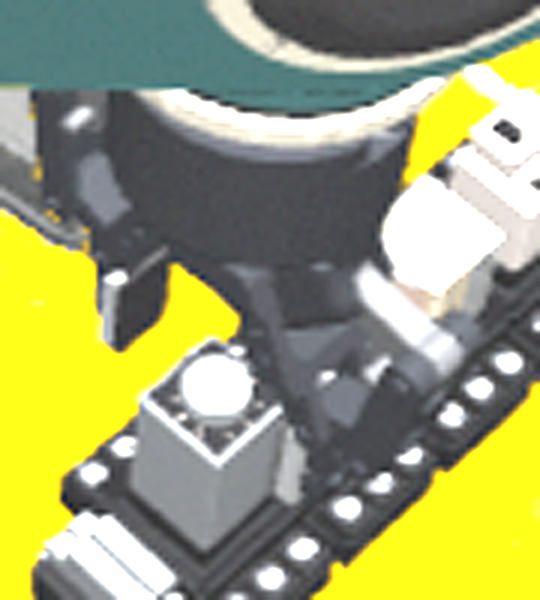

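```bash
python3 - <<'E'
from station import *
from h import *
f=cv2.imread("pics/f4.png")
c=cv2.resize(f[215:275,325:375],None,fx=11,fy=10,interpolation=cv2.INTER_CUBIC)
cv2.imwrite("pics/g4z.png",cv2.convertScaleAbs(c,alpha=1.8,beta=30))
f=grab_frame("top"); cv2.imwrite("pics/f4t.png",f)
c=cv2.resize(f[200:260,350:430],None,fx=9,fy=9,interpolation=cv2.INTER_CUBIC)
cv2.imwrite("pics/g4t.png",cv2.convertScaleAbs(c,alpha=2,beta=30))
E
```

```text
(no output)
```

View pics/g4z.png

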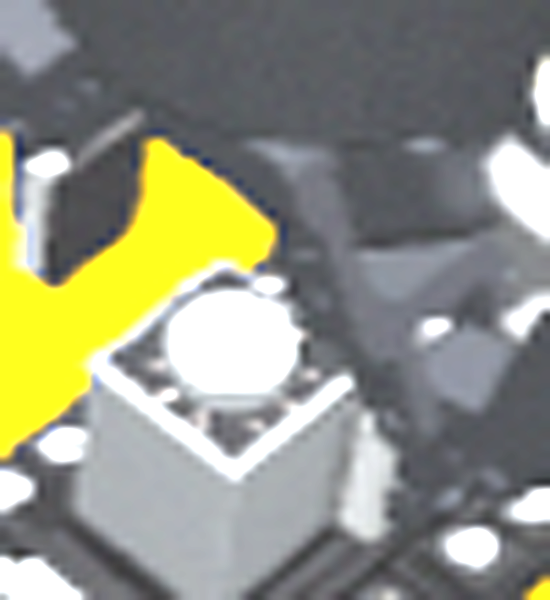

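View pics/g4t.png

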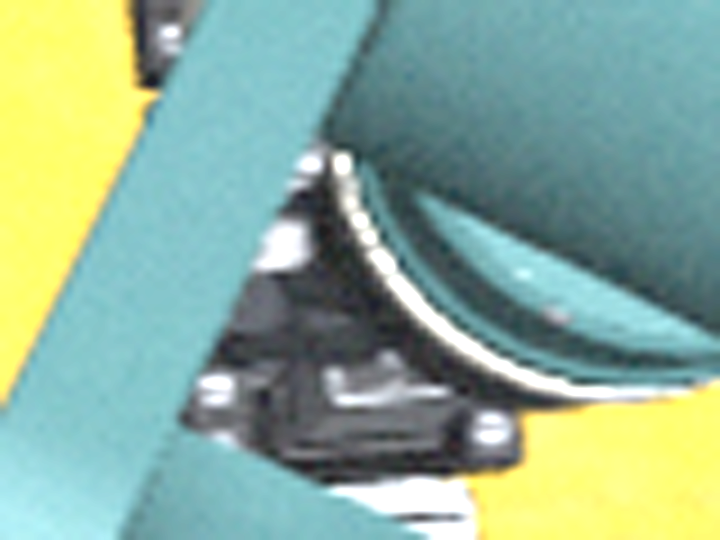

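servo_tool([
  [[0,0,0],[0,0,0]],
  [[0,0,0],[0,0,0]],
  [[0,0,0],[0,0,0]],
  [[0,0,0],[0,0,0]],
], grip=0.03, squeeze=20)

```text
t: 4.32
eef_pos: [0.4866, -0.1909, 0.0461]
orientation: [0.752, -0.659, 0.0, -0.0]
ft_force: [-0.3, 1.1, -1.6]
gripper_width: 0.0311
```

```bash
python3 d.py o 72 0.042; python3 - <<'E'
from station import *
from h import *
f=grab_frame("scene"); cv2.imwrite("pics/f5.png",f)
c=cv2.resize(f[215:275,325:375],None,fx=11,fy=10,interpolation=cv2.INTER_CUBIC)
cv2.imwrite("pics/g5z.png",cv2.convertScaleAbs(c,alpha=1.8,beta=30))
E
```

```text
t 4.325 pos [ 0.4866 -0.1909  0.0461] F [-0.3  1.1 -1.6] w 0.0311
shift mm [-0.1  0.3  4.1] turn [-0.001 -0.     0.   ]
```

View pics/g5z.png

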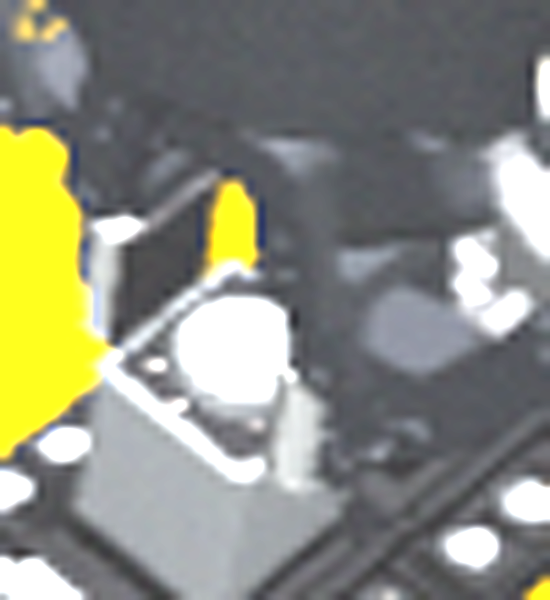

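servo_tool([
  [[0,0,0],[0,0,0]],
  [[0,0,0],[0,0,0]],
  [[0,0,0],[0,0,0]],
  [[0,0.004,0.005],[0,0,0]],
  [[0,0,0.004],[0,0,0]],
  [[0,0,0],[0,0,0]],
], grip=0.05)

```text
t: 5.12
eef_pos: [0.4822, -0.1915, 0.0363]
orientation: [0.752, -0.659, 0.0, -0.0]
ft_force: [-0.1, 0.6, 0.9]
gripper_width: 0.0498
```

```bash
cat > snap.py <<'E'
import sys
from station import *
from h import *
n=sys.argv[1]
f=grab_frame("scene"); cv2.imwrite(f"pics/f{n}.png",f)
c=cv2.resize(f[210:280,320:380],None,fx=10,fy=8.5,interpolation=cv2.INTER_CUBIC)
cv2.imwrite(f"pics/g{n}z.png",cv2.convertScaleAbs(c,alpha=1.8,beta=30))
E
python3 d.py o 72 0.042;python3 snap.py 6
```

```text
t 5.125 pos [ 0.4822 -0.1915  0.0363] F [-0.1  0.6  0.9] w 0.0498
shift mm [-0.1 -4.1 -5.7] turn [-0.001 -0.     0.   ]
```

View pics/g6z.png

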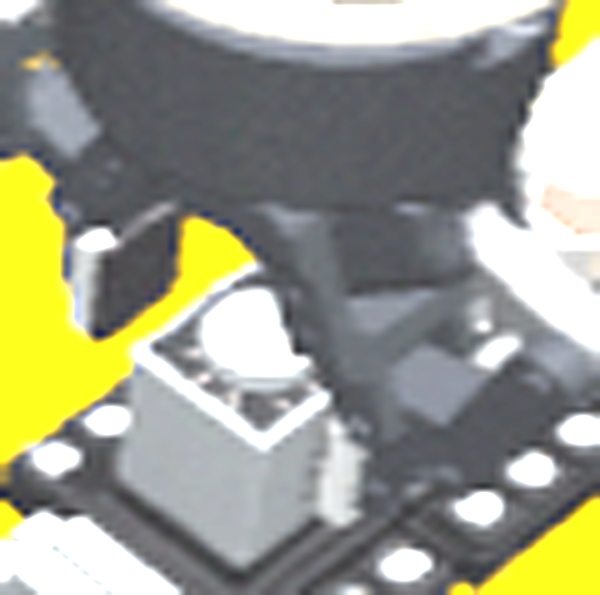

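servo_tool([
  [[0,0,0.004],[0,0,0]],
  [[0,0,0.004],[0,0,0]],
  [[0,0,0],[0,0,0]],
])

```text
t: 5.55
eef_pos: [0.4823, -0.1915, 0.0279]
orientation: [0.752, -0.659, 0.0, -0.0]
ft_force: [-0.6, -0.2, -0.0]
gripper_width: 0.0501
```

```bash
python3 d.py o 72 0.042;python3 snap.py 7
```

```text
t 5.55 pos [ 0.4823 -0.1915  0.0279] F [-0.6 -0.2 -0. ] w 0.0501
shift mm [ -0.1  -4.  -14.1] turn [-0.001 -0.     0.   ]
```

View pics/g7z.png

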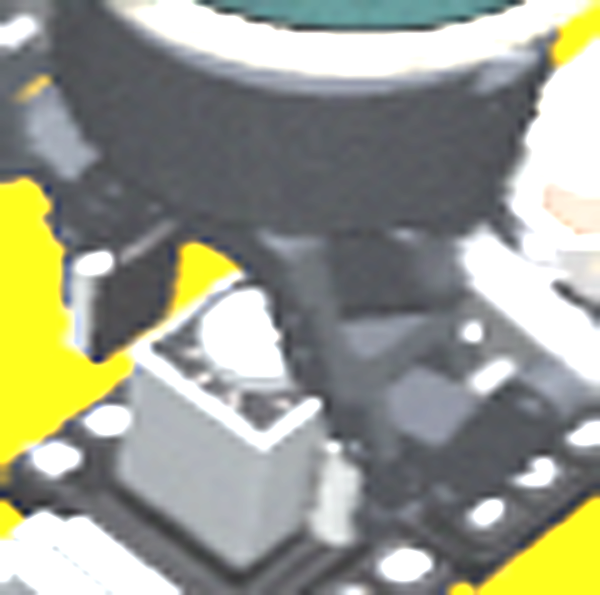

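servo_tool([
  [[0,0,0],[0,0,0]],
  [[0,0,0],[0,0,0]],
  [[0,0,0],[0,0,0]],
], grip=0.03)

```text
t: 5.98
eef_pos: [0.4825, -0.1915, 0.0283]
orientation: [0.752, -0.659, 0.001, -0.0]
ft_force: [-0.4, -0.2, 0.2]
gripper_width: 0.0315
```

```bash
python3 d.py o 72 0.042;python3 snap.py 8
```

```text
t 5.975 pos [ 0.4825 -0.1915  0.0283] F [-0.4 -0.2  0.2] w 0.0315
shift mm [ -0.2  -3.8 -13.7] turn [-0.001 -0.001  0.   ]
```

View pics/g8z.png

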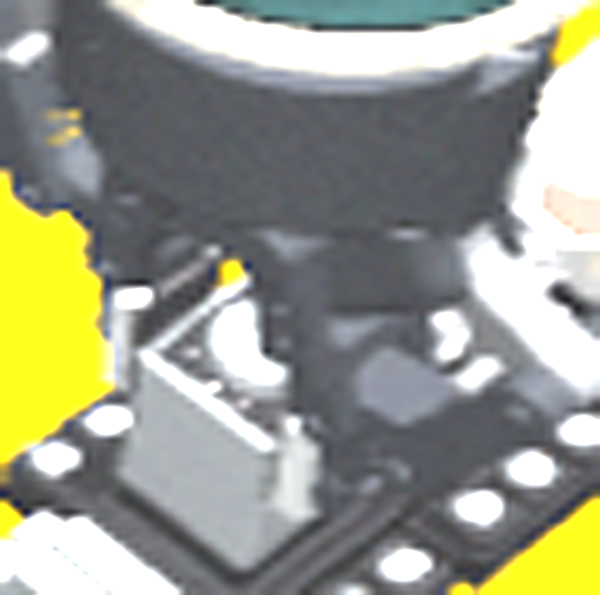

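servo_tool([
  [[0,0,0],[0,0,0]],
  [[0,0,0],[0,0,0]],
  [[0,-0.0015,0.004],[0,0,0]],
  [[0,0,0.004],[0,0,0]],
  [[0,0,0],[0,0,0]],
], grip=0.05)

```text
t: 6.65
eef_pos: [0.4841, -0.1914, 0.0196]
orientation: [0.752, -0.659, 0.001, -0.0]
ft_force: [1.6, 0.4, 0.9]
gripper_width: 0.0499
```

```bash
python3 d.py o 72 0.042;python3 snap.py 9
```

```text
t 6.65 pos [ 0.4841 -0.1914  0.0196] F [1.6 0.4 0.9] w 0.0499
shift mm [ -0.2  -2.2 -22.4] turn [-0.001 -0.001  0.   ]
```

View pics/g9z.png

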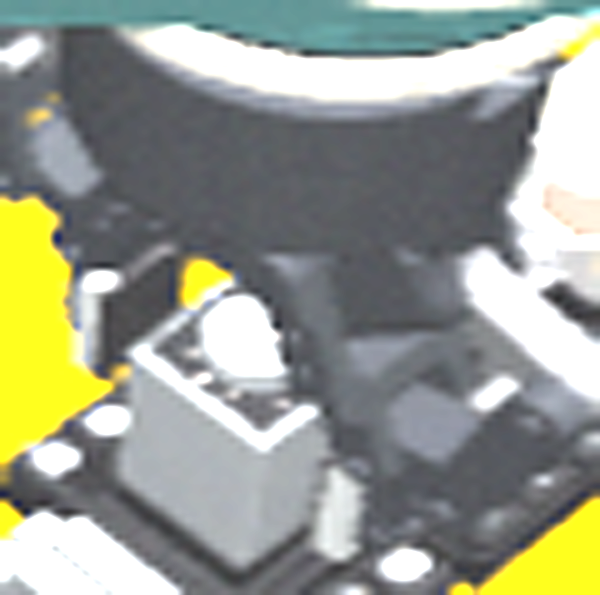

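```bash
python3 - <<'E'
from h import *
obs=np.array([[328.9,253.2],[352.1,275.2]])
for w in(25,):
  f=lambda p:(proj("scene",railpt(OLD,np.array([[w/1000+p[0],.083+p[1],p[2]],[-w/1000+p[0],.083+p[1],p[2]]])))-obs).ravel()
  r=least_squares(f,[0,0,.06]); print(r.x.round(4),r.fun.round(2))
  for z in (.04,.05,.06,.07):
    f2=lambda p:(proj("scene",railpt(OLD,np.array([[p[2]+p[0],.083+p[1],z],[-p[2]+p[0],.083+p[1],z]])))-obs).ravel()
    r=least_squares(f2,[0,0,.025]); print(z,r.x.round(4),r.fun.round(2))
E
```

```text
[-0.0313  0.0381  0.1475] [-0.3   0.33  0.29 -0.32]
0.04 [ 0.0054 -0.0104  0.0297] [-0.3   0.33  0.29 -0.32]
0.05 [ 0.002  -0.0059  0.0292] [-0.3   0.33  0.29 -0.32]
0.06 [-0.0014 -0.0014  0.0288] [-0.3   0.33  0.29 -0.32]
0.07 [-0.0048  0.0031  0.0284] [-0.3   0.33  0.29 -0.32]
```

servo_tool([
  [[0,0.001,0.004],[0,0,0]],
  [[0,0,0.003],[0,0,0]],
  [[0,0,0],[0,0,0]],
  [[0,0,0],[0,0,0]],
  [[0,0,0],[0,0,0]],
  [[0,0,0],[0,0,0]],
])

```text
t: 7.45
eef_pos: [0.4832, -0.1916, 0.0125]
orientation: [0.752, -0.659, 0.001, -0.0]
ft_force: [-0.4, -0.6, -0.1]
gripper_width: 0.05
```

```bash
python3 d.py o 72 0.042;python3 snap.py 10
```

```text
t 7.45 pos [ 0.4832 -0.1916  0.0125] F [-0.4 -0.6 -0.1] w 0.05
shift mm [ -0.3  -3.1 -29.5] turn [-0.002 -0.001  0.   ]
```

View pics/g10z.png

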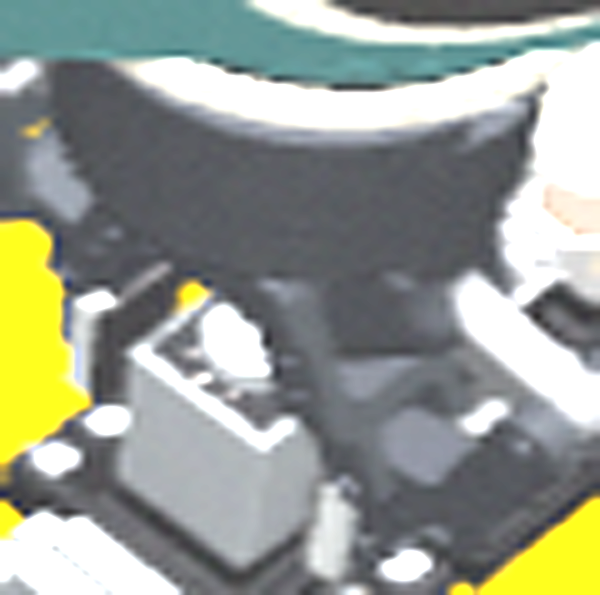

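servo_tool([
  [[0,0,0],[0,0,0]],
  [[0,0,0],[0,0,0]],
  [[0,0,0],[0,0,0]],
  [[0,0,0],[0,0,0]],
], grip=0.02, squeeze=50)

```text
t: 8.0
eef_pos: [0.4833, -0.1916, 0.0127]
orientation: [0.752, -0.659, 0.001, -0.0]
ft_force: [-0.4, -0.1, 2.0]
gripper_width: 0.0312
```

```bash
python3 d.py o 72 0.042;python3 snap.py 11
```

```text
t 8.0 pos [ 0.4833 -0.1916  0.0127] F [-0.4 -0.1  2. ] w 0.0312
shift mm [ -0.3  -3.  -29.3] turn [-0.002 -0.001  0.   ]
```

View pics/g11z.png

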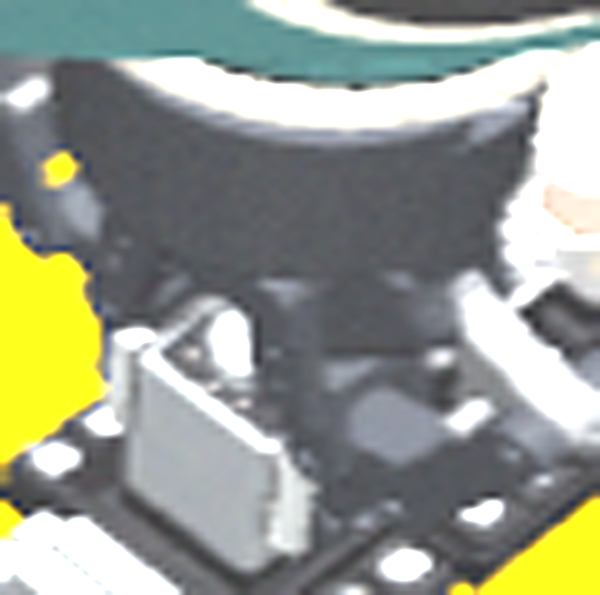

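servo_tool([
  [[0,0,-0.012],[0,0,0]],
  [[0,0,-0.03],[0,0,0]],
  [[0,0,-0.05],[0,0,0]],
  [[0,0,-0.05],[0,0,0]],
  [[0,0,-0.03],[0,0,0]],
  [[0,0,0],[0,0,0]],
  [[0,0,0],[0,0,0]],
])

```text
t: 8.93
eef_pos: [0.4819, -0.191, 0.1929]
orientation: [0.752, -0.659, 0.001, -0.0]
ft_force: [0.1, 0.8, -1.2]
gripper_width: 0.0316
```

```bash
python3 d.py n -72 0.185;python3 - <<'E'
from station import *
import cv2
cv2.imwrite("pics/f12.png",grab_frame("scene"))
E
```

```text
t 8.925 pos [ 0.4819 -0.191   0.1929] F [ 0.1  0.8 -1.2] w 0.0316
shift mm [-324.7 -145.6    7.9] turn [-0.002 -0.001  0.156]
```

View pics/f12.png

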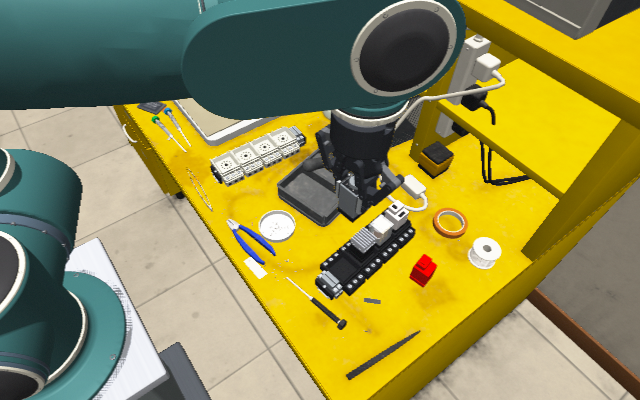

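```bash
python3 - <<'E'
from h import *
f=cv2.imread("pics/f12.png"); off=np.array([300,150]); c=cv2.resize(f[150:250,300:420],None,fx=6,fy=6,interpolation=cv2.INTER_CUBIC)
c=cv2.convertScaleAbs(c,alpha=1.5,beta=25)
for z in(.208,.27):
  u=(proj("scene",railpt((0.4849,-0.1903,.132),np.array([[16,-16,z*1000],[-16,-16,z*1000],[-16,16,z*1000],[16,16,z*1000]])/1000))-off+.5)*6-.5
  cv2.polylines(c,[u.round().astype(int).reshape(-1,1,2)],True,(0,0,255),1,cv2.LINE_AA)
cv2.imwrite("pics/g12.png",c)
E
```

```text
(no output)
```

View pics/g12.png

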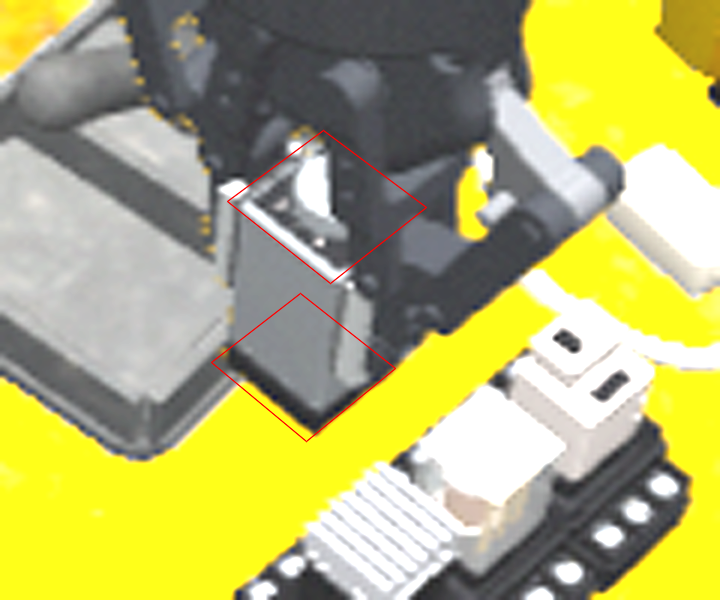

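servo_tool([
  [[-0.03,0,0],[0,0,0.08]],
  [[-0.03,0,0],[0,0,0.076]],
  [[0,0,0],[0,0,0]],
])

```text
t: 9.35
eef_pos: [0.475, -0.1297, 0.1891]
orientation: [-0.697, 0.718, 0.002, -0.001]
ft_force: [0.1, -0.7, -1.0]
gripper_width: 0.0315
```

```bash
python3 d.py n -69 0.195
```

```text
t 9.35 pos [ 0.475  -0.1297  0.1891] F [ 0.1 -0.7 -1. ] w 0.0315
shift mm [-282.8  -97.1   -5.9] turn [ 0.003  0.001 -0.006]
```

servo_tool([
  [[-0.03,-0.01,-0.006],[0.003,0.001,-0.006]],
  [[-0.045,-0.0155,0],[0,0,0]],
  [[-0.05,-0.017,0],[0,0,0]],
  [[-0.05,-0.017,0],[0,0,0]],
  [[-0.05,-0.017,0],[0,0,0]],
  [[-0.03,-0.01,0],[0,0,0]],
  [[0,0,0],[0,0,0]],
  [[0,0,0],[0,0,0]],
])

```text
t: 10.35
eef_pos: [0.5689, 0.1272, 0.1865]
orientation: [-0.7, 0.714, 0.003, -0.005]
ft_force: [0.5, -0.2, -1.8]
gripper_width: 0.0316
```

```bash
python3 d.py n -69 0.195
```

```text
t 10.35 pos [0.5689 0.1272 0.1865] F [ 0.5 -0.2 -1.8] w 0.0316
shift mm [-23.1 -11.   -8.7] turn [ 0.011 -0.002  0.004]
```

servo_tool([
  [[-0.022,-0.0105,0],[0.011,-0.002,0.004]],
  [[0,0,0],[0,0,0]],
  [[0,0,0.03],[0,0,0]],
  [[0,0,0.04],[0,0,0]],
  [[0,0,0.03],[0,0,0]],
  [[0,0,0],[0,0,0]],
  [[0,0,0],[0,0,0]],
])

```text
t: 11.22
eef_pos: [0.5818, 0.1471, 0.0858]
orientation: [-0.697, 0.717, -0.002, 0.001]
ft_force: [1.1, 0.5, -0.0]
gripper_width: 0.0313
```

```bash
python3 d.py n -69 0.0127; python3 - <<'E'
from station import *
from h import *
f=grab_frame("scene"); cv2.imwrite("pics/f13.png",f)
s=state(); Rc=R.from_quat(s["orientation"]); 
c=cv2.resize(f[50:200,200:350],None,fx=4,fy=4,interpolation=cv2.INTER_CUBIC)
c=cv2.convertScaleAbs(c,alpha=1.4,beta=20)
for q in (np.array([[16,-16,0],[-16,-16,0],[-16,16,0],[16,16,0]])+[-.3,-3,-15.3],np.array([[16,-16,0],[-16,-16,0],[-16,16,0],[16,16,0]])+[-.3,-3,-15.3-62]):
  u=(proj("scene",s["eef_pos"]+Rc.apply(q/1000.))-[200,50]+.5)*4-.5
  cv2.polylines(c,[u.round().astype(int).reshape(-1,1,2)],True,(0,0,255),1,cv2.LINE_AA)
cv2.imwrite("pics/g13.png",c)
E
```

```text
t 11.225 pos [0.5818 0.1471 0.0858] F [ 1.1  0.5 -0. ] w 0.0313
shift mm [-3.   1.7 73.1] turn [-0.004 -0.    -0.004]
```

View pics/g13.png

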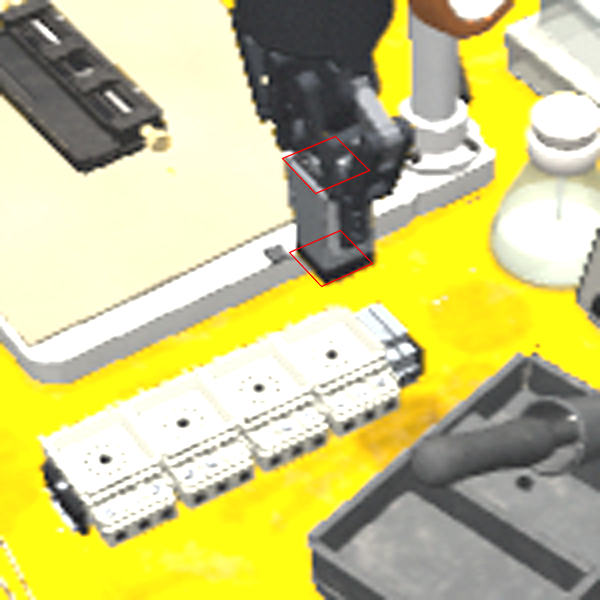

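servo_tool([
  [[-0.003,0.0017,0],[-0.004,0,-0.004]],
  [[0,0,0.02],[0,0,0]],
  [[0,0,0.02],[0,0,0]],
  [[0,0,0.01],[0,0,0]],
  [[0,0,0],[0,0,0]],
  [[0,0,0],[0,0,0]],
])

```text
t: 12.02
eef_pos: [0.5806, 0.1504, 0.0336]
orientation: [-0.699, 0.715, -0.0, 0.001]
ft_force: [0.1, -0.4, -1.0]
gripper_width: 0.0314
```

```bash
python3 d.py n -69 0.0127; cat > ov.py <<'E'
import sys
from station import *
from h import *
# usage: ov.py name relayheight dx dy(tool offset) rail-crop x0 y0
n,h,dx,dy,x0,y0=sys.argv[1],*map(float,sys.argv[2:7]); x0,y0=int(x0),int(y0)
f=grab_frame("scene"); cv2.imwrite(f"pics/f{n}.png",f)
s=state(); Rc=R.from_quat(s["orientation"]) 
c=cv2.resize(f[y0:y0+90,x0:x0+100],None,fx=6,fy=6,interpolation=cv2.INTER_CUBIC)
c=cv2.convertScaleAbs(c,alpha=1.4,beta=20)
b=np.array([[16,-16,0],[-16,-16,0],[-16,16,0],[16,16,0]])
for z in(15.3,15.3+h):
  u=(proj("scene",s["eef_pos"]+Rc.apply((b+[dx,dy,-z])/1000.))-[x0,y0]+.5)*6-.5
  cv2.polylines(c,[u.round().astype(int).reshape(-1,1,2)],True,(0,0,255),1,cv2.LINE_AA)
for y in(-72,-24,24,72):
 for zz,w in((28,17.8),(37,22)):
  u=(proj("scene",railpt(NEW,(np.array([[w,y-w,zz],[-w,y-w,zz],[-w,y+w,zz],[w,y+w,zz]]))/1000.))-[x0,y0]+.5)*6-.5
  cv2.polylines(c,[u.round().astype(int).reshape(-1,1,2)],True,(0,160,0),1,cv2.LINE_AA)
cv2.imwrite(f"pics/g{n}.png",c)
E
python3 ov.py 14 62 -.3 -3 225 80
```

```text
t 12.025 pos [0.5806 0.1504 0.0336] F [ 0.1 -0.4 -1. ] w 0.0314
shift mm [ 0.4  0.2 20.9] turn [-0.001  0.     0.001]
```

View pics/g14.png

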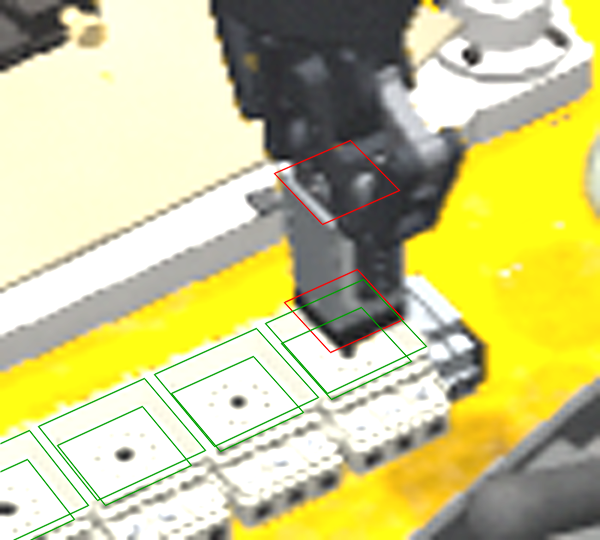

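servo_tool([
  [[0,0,0.005],[0,0,0]],
  [[0,0,0.005],[0,0,0]],
  [[0,0,0.005],[0,0,0]],
  [[0,0,0.002],[0,0,0]],
  [[0,0,0],[0,0,0]],
  [[0,0,0],[0,0,0]],
])

```text
t: 12.82
eef_pos: [0.5811, 0.1505, 0.0164]
orientation: [-0.699, 0.715, -0.001, 0.001]
ft_force: [0.2, -0.7, -0.5]
gripper_width: 0.0318
```

```bash
python3 d.py n -69 0.0127; python3 ov.py 15 62 -.3 -3 225 80
```

```text
t 12.825 pos [0.5811 0.1505 0.0164] F [ 0.2 -0.7 -0.5] w 0.0318
shift mm [0.5 0.6 3.7] turn [-0.003  0.     0.   ]
```

View pics/g15.png

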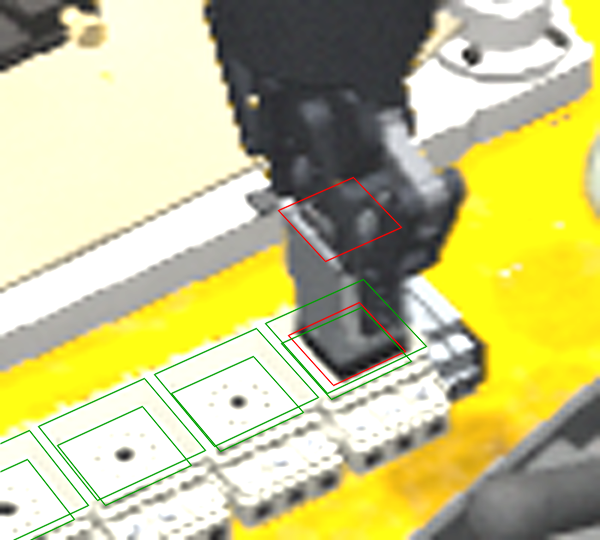

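servo_tool([
  [[0.0005,0.0006,0.0015],[-0.003,0,0]],
  [[0,0,0.0015],[0,0,0]],
  [[0,0,0.001],[0,0,0]],
  [[0,0,0],[0,0,0]],
])

```text
t: 13.38
eef_pos: [0.5807, 0.15, 0.0127]
orientation: [-0.699, 0.715, 0.0, 0.0]
ft_force: [0.8, -0.1, -0.9]
gripper_width: 0.0314
```

```bash
python3 d.py n -69 0.0127
```

```text
t 13.375 pos [0.5807 0.15   0.0127] F [ 0.8 -0.1 -0.9] w 0.0314
shift mm [-0.   0.2  0. ] turn [-0.     0.001  0.   ]
```

servo_tool([
  [[0,0,0.001],[0,0,0]],
  [[0,0,0],[0,0,0]],
])

```text
t: 13.62
eef_pos: [0.5809, 0.1501, 0.0129]
orientation: [-0.699, 0.715, 0.0, 0.0]
ft_force: [-0.4, 0.1, -1.4]
gripper_width: 0.0313
```

servo_tool([
  [[0,0,0.0015],[0,0,0]],
  [[0,0,0.0005],[0,0,0]],
  [[0,0,0],[0,0,0]],
])

```text
t: 14.0
eef_pos: [0.5811, 0.1502, 0.0128]
orientation: [-0.699, 0.715, -0.0, 0.001]
ft_force: [-0.8, -0.5, 0.6]
gripper_width: 0.0314
```

```bash
python3 d.py n -69 0.0127
```

```text
t 14.0 pos [0.5811 0.1502 0.0128] F [-0.8 -0.5  0.6] w 0.0314
shift mm [0.1 0.6 0.1] turn [-0.001  0.001  0.001]
```

servo_tool([
  [[0,0,0],[0,0,0]],
  [[0,0,0],[0,0,0]],
  [[0,0,0],[0,0,0]],
  [[0,0,-0.02],[0,0,0]],
  [[0,0,-0.04],[0,0,0]],
  [[0,0,-0.05],[0,0,0]],
  [[0,0,-0.05],[0,0,0]],
  [[0,0,0],[0,0,0]],
], grip=0.055)

```text
t: 15.0
eef_pos: [0.5808, 0.15, 0.1833]
orientation: [-0.699, 0.715, -0.001, 0.002]
ft_force: [1.1, -0.0, 0.1]
gripper_width: 0.055
```

```bash
python3 d.py o 27 0.17; python3 ov.py 16 62 -.3 -3 225 80; python3 - <<'E'
from station import *
import cv2
f=grab_frame("top");cv2.imwrite("pics/t16.png",cv2.resize(f[150:280,165:305],None,fx=4,fy=4,interpolation=cv2.INTER_CUBIC))
E
```

```text
t 15.0 pos [0.5808 0.15   0.1833] F [ 1.1 -0.   0.1] w 0.055
shift mm [336.1  42.3  12.7] turn [-0.004  0.001 -0.155]
```

View pics/g16.png

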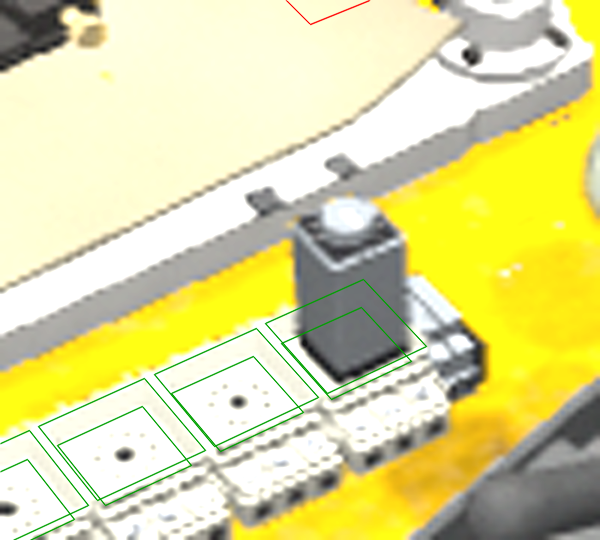

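View pics/t16.png

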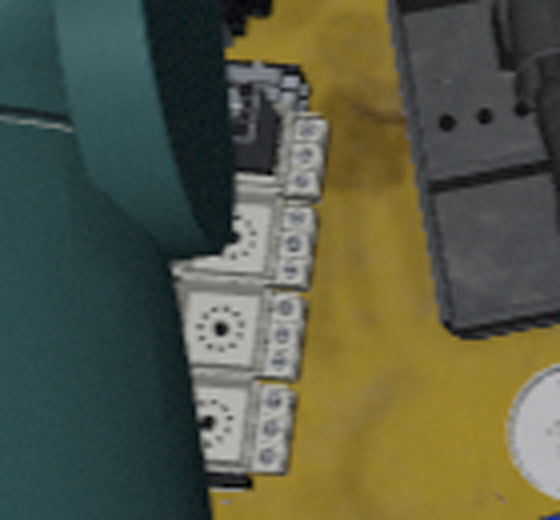

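```bash
cat > seat.py <<'E'
import sys
from h import *
n,y,h,dx,dy,dz=sys.argv[1],*map(float,sys.argv[2:7]); x0,y0=map(int,sys.argv[7:9]) if len(sys.argv)>7 else (245,100)
f=cv2.imread(f"pics/f{n}.png")
c=cv2.resize(f[y0:y0+60,x0:x0+60],None,fx=10,fy=10,interpolation=cv2.INTER_CUBIC)
c=cv2.convertScaleAbs(c,alpha=1.4,beta=20)
for z in(28,28+h):
  u=(proj("scene",railpt(NEW,(np.array([[16,y-16,z],[-16,y-16,z],[-16,y+16,z],[16,y+16,z]])+[dx,dy,dz])/1000.))-[x0,y0]+.5)*10-.5
  cv2.polylines(c,[u.round().astype(int).reshape(-1,1,2)],True,(0,0,255),1,cv2.LINE_AA)
cv2.imwrite(f"pics/seat{n}.png",c)
E
python3 seat.py 16 -72 62 0 0 0
```

```text
(no output)
```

View pics/seat16.png

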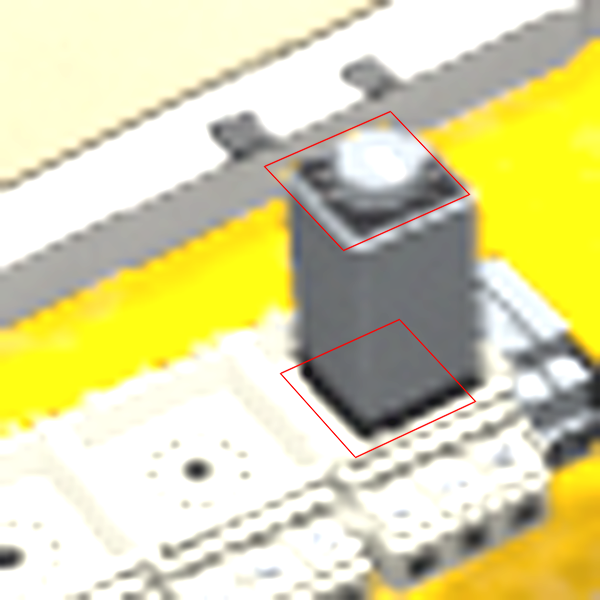

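servo_tool([
  [[0.03,0,0],[-0.004,0,-0.08]],
  [[0.04,0,0],[0,0,-0.075]],
  [[0,0,0],[0,0,0]],
])

```text
t: 15.48
eef_pos: [0.5796, 0.0783, 0.1757]
orientation: [0.754, -0.657, -0.004, 0.003]
ft_force: [0.6, -0.1, 0.2]
gripper_width: 0.0548
```

```bash
python3 d.py o 27 0.18
```

```text
t 15.475 pos [0.5796 0.0783 0.1757] F [ 0.6 -0.1  0.2] w 0.0548
shift mm [254.   84.6  -3.7] turn [0.01  0.001 0.006]
```

servo_tool([
  [[0.03,0.01,-0.008],[0.01,0,0.006]],
  [[0.045,0.015,0],[0,0,0]],
  [[0.05,0.0165,0],[0,0,0]],
  [[0.05,0.0165,0],[0,0,0]],
  [[0.04,0.0135,0],[0,0,0]],
  [[0.025,0.008,0],[0,0,0]],
  [[0,0,0],[0,0,0]],
  [[0,0,0],[0,0,0]],
])

```text
t: 16.48
eef_pos: [0.5288, -0.1725, 0.1766]
orientation: [0.751, -0.66, -0.006, 0.002]
ft_force: [0.4, 0.5, 0.6]
gripper_width: 0.0552
```

```bash
python3 d.py o 27 0.0105
```

```text
t 16.475 pos [ 0.5288 -0.1725  0.1766] F [0.4 0.5 0.6] w 0.0552
shift mm [ 13.7  -2.1 166. ] turn [ 0.01   0.006 -0.003]
```

servo_tool([
  [[0.0125,-0.002,0],[0.01,0.006,-0.003]],
  [[0,0,0],[0,0,0]],
  [[0,0,0.035],[0,0,0]],
  [[0,0,0.045],[0,0,0]],
  [[0,0,0.02],[0,0,0]],
  [[0,0,0],[0,0,0]],
  [[0,0,0],[0,0,0]],
])

```text
t: 17.35
eef_pos: [0.535, -0.183, 0.0767]
orientation: [0.753, -0.657, 0.002, -0.001]
ft_force: [-0.3, -0.1, 0.8]
gripper_width: 0.0549
```

```bash
python3 d.py o 27 0.0105
```

```text
t 17.35 pos [ 0.535  -0.183   0.0767] F [-0.3 -0.1  0.8] w 0.0549
shift mm [ 1.3  4.7 66.2] turn [-0.004 -0.001  0.004]
```

servo_tool([
  [[0.001,0.0045,0],[-0.004,0,0.004]],
  [[0,0,0.015],[0,0,0]],
  [[0,0,0.015],[0,0,0]],
  [[0,0,0.01],[0,0,0]],
  [[0,0,0],[0,0,0]],
  [[0,0,0],[0,0,0]],
])

```text
t: 18.1
eef_pos: [0.5312, -0.1851, 0.036]
orientation: [0.752, -0.659, 0.002, 0.0]
ft_force: [0.0, 0.2, 0.1]
gripper_width: 0.0548
```

```bash
python3 d.py o 27 0.0105; cat > snap.py <<'E'
import sys
from station import *
from h import *
n=sys.argv[1]; x0,y0=int(sys.argv[2]),int(sys.argv[3])
f=grab_frame("scene"); cv2.imwrite(f"pics/f{n}.png",f)
c=cv2.resize(f[y0:y0+70,x0:x0+80],None,fx=8,fy=8,interpolation=cv2.INTER_CUBIC)
cv2.imwrite(f"pics/g{n}z.png",cv2.convertScaleAbs(c,alpha=1.8,beta=30))
E
python3 snap.py 17 330 195
```

```text
t 18.1 pos [ 0.5312 -0.1851  0.036 ] F [0.  0.2 0.1] w 0.0548
shift mm [-0.3  0.4 25.5] turn [-0.002 -0.003 -0.001]
```

View pics/g17z.png

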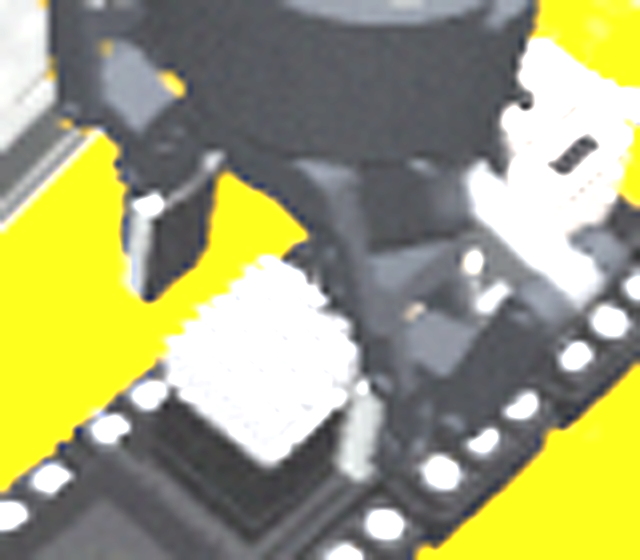

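servo_tool([
  [[0,0,0.009],[-0.002,-0.003,0]],
  [[0,0,0.009],[0,0,0]],
  [[0,0,0.006],[0,0,0]],
  [[0,0,0],[0,0,0]],
  [[0,0,0],[0,0,0]],
])

```text
t: 18.77
eef_pos: [0.5315, -0.1852, 0.0106]
orientation: [0.752, -0.659, -0.0, -0.0]
ft_force: [-0.1, -0.3, -0.2]
gripper_width: 0.0548
```

```bash
python3 d.py o 27 0.0105; python3 snap.py 18 330 195
```

```text
t 18.775 pos [ 0.5315 -0.1852  0.0106] F [-0.1 -0.3 -0.2] w 0.0548
shift mm [-0.3  0.6  0.1] turn [-0.  0. -0.]
```

View pics/g18z.png

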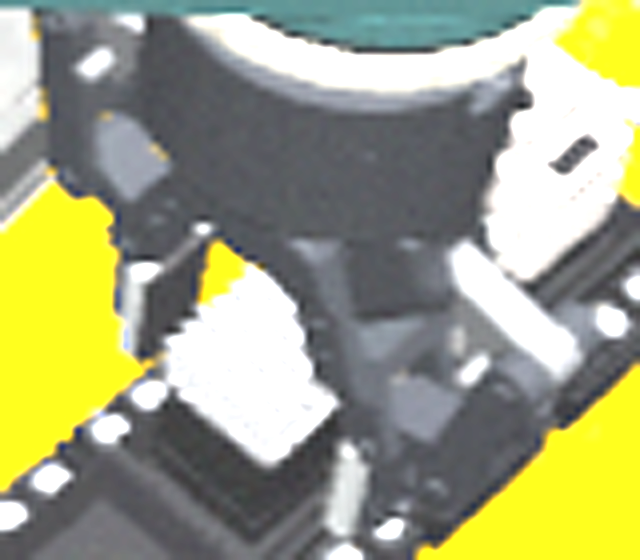

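servo_tool([
  [[0,0,0],[0,0,0]],
  [[0,0,0],[0,0,0]],
  [[0,0,0],[0,0,0]],
  [[0,0,0],[0,0,0]],
], grip=0.02, squeeze=50)

```text
t: 19.32
eef_pos: [0.5316, -0.1853, 0.011]
orientation: [0.752, -0.659, 0.0, -0.0]
ft_force: [0.6, -0.1, -1.6]
gripper_width: 0.0315
```

```bash
python3 d.py o 24 0.0105; python3 snap.py 19 330 195
```

```text
t 19.325 pos [ 0.5316 -0.1853  0.011 ] F [ 0.6 -0.1 -1.6] w 0.0315
shift mm [-0.4 -2.3  0.6] turn [-0.001 -0.    -0.   ]
```

View pics/g19z.png

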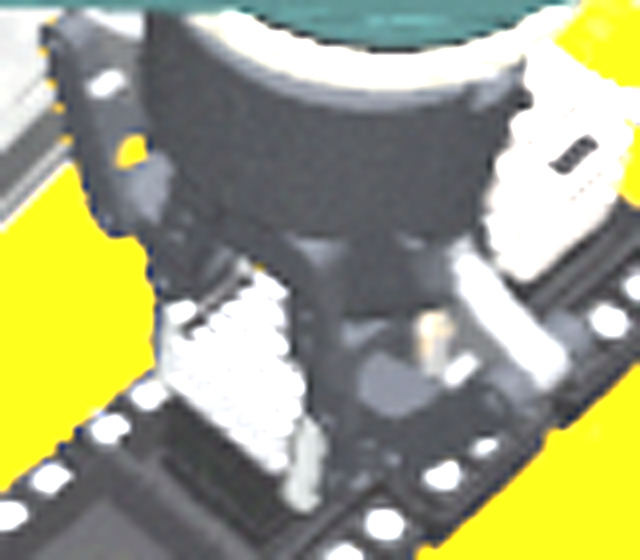

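servo_tool([
  [[0,0,-0.012],[0,0,0]],
  [[0,0,-0.03],[0,0,0]],
  [[0,0,-0.05],[0,0,0]],
  [[0,0,-0.05],[0,0,0]],
  [[0,0,-0.03],[0,0,0]],
  [[-0.02,0,0],[0,0,0.078]],
  [[-0.03,0,0],[0,0,0.078]],
  [[0,0,0],[0,0,0]],
])

```text
t: 20.38
eef_pos: [0.5267, -0.1343, 0.1955]
orientation: [-0.696, 0.718, -0.002, 0.001]
ft_force: [-0.6, 0.5, -1.4]
gripper_width: 0.0316
```

```bash
python3 d.py n -21.7 0.195; python3 snap.py 20 330 140
```

```text
t 20.375 pos [ 0.5267 -0.1343  0.1955] F [-0.6  0.5 -1.4] w 0.0316
shift mm [-2.856e+02  2.100e+00  2.000e-01] turn [-0.005 -0.001 -0.006]
```

View pics/g20z.png

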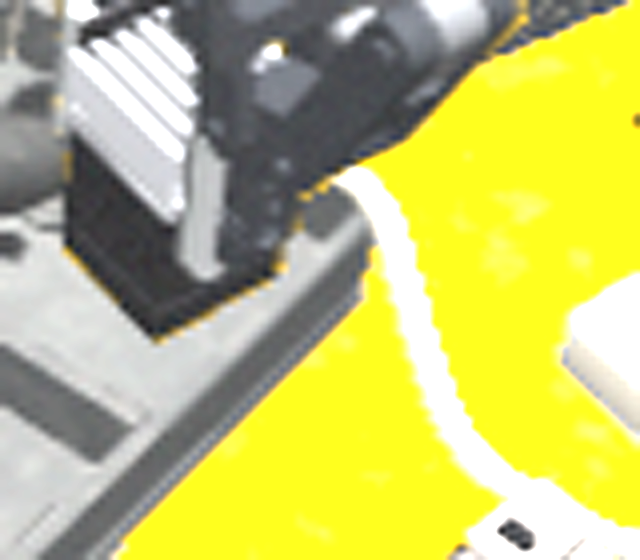

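Finned relay is held upright. Carry it over.

servo_tool([
  [[-0.04,0,-0.004],[-0.005,0,-0.006]],
  [[-0.052,0,0],[0,0,0]],
  [[-0.056,0,0],[0,0,0]],
  [[-0.056,0,0],[0,0,0]],
  [[-0.045,0,0],[0,0,0]],
  [[-0.02,0,0],[0,0,0]],
  [[0,0,0],[0,0,0]],
  [[0,0,0],[0,0,0]],
])

```text
t: 21.42
eef_pos: [0.5342, 0.1365, 0.201]
orientation: [-0.7, 0.714, -0.001, -0.001]
ft_force: [-0.3, -0.2, -1.2]
gripper_width: 0.0313
```

```bash
python3 d.py n -21.7 0.011
```

```text
t 21.425 pos [0.5342 0.1365 0.201 ] F [-0.3 -0.2 -1.2] w 0.0313
shift mm [-15.2   1.4 189.9] turn [-0.    -0.003  0.003]
```

servo_tool([
  [[-0.0145,0.0015,0],[0,-0.003,0.003]],
  [[0,0,0],[0,0,0]],
  [[0,0,0.035],[0,0,0]],
  [[0,0,0.045],[0,0,0]],
  [[0,0,0.035],[0,0,0]],
  [[0,0,0],[0,0,0]],
  [[0,0,0],[0,0,0]],
])

```text
t: 22.3
eef_pos: [0.5345, 0.1492, 0.0859]
orientation: [-0.697, 0.717, -0.001, 0.001]
ft_force: [0.6, 0.3, -2.1]
gripper_width: 0.0315
```

```bash
python3 d.py n -21.7 0.011
```

```text
t 22.3 pos [0.5345 0.1492 0.0859] F [ 0.6  0.3 -2.1] w 0.0315
shift mm [-1.9  1.6 74.9] turn [-0.004  0.001 -0.004]
```

servo_tool([
  [[-0.0017,0.0016,0.01],[-0.004,0,-0.004]],
  [[0,0,0.02],[0,0,0]],
  [[0,0,0.02],[0,0,0]],
  [[0,0,0],[0,0,0]],
  [[0,0,0],[0,0,0]],
])

```text
t: 22.92
eef_pos: [0.5339, 0.1513, 0.0347]
orientation: [-0.699, 0.715, -0.0, 0.001]
ft_force: [0.2, -0.1, -1.8]
gripper_width: 0.0315
```

```bash
python3 d.py n -21.7 0.011;  python3 ov.py 21 54 -.4 -2.3 210 85
```

```text
t 22.925 pos [0.5339 0.1513 0.0347] F [ 0.2 -0.1 -1.8] w 0.0315
shift mm [ 0.2  0.8 23.7] turn [-0.002  0.001  0.001]
```

View pics/g21.png

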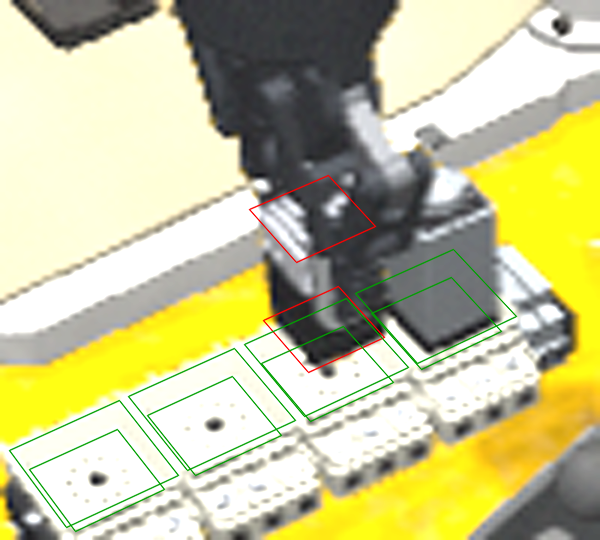

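servo_tool([
  [[0,0.0008,0.005],[-0.002,0,0]],
  [[0,0,0.005],[0,0,0]],
  [[0,0,0.005],[0,0,0]],
  [[0,0,0.004],[0,0,0]],
  [[0,0,0],[0,0,0]],
])

```text
t: 23.6
eef_pos: [0.5334, 0.1515, 0.0152]
orientation: [-0.699, 0.715, 0.0, 0.001]
ft_force: [0.2, 0.5, -1.2]
gripper_width: 0.0311
```

```bash
python3 d.py n -21.7 0.011
```

```text
t 23.6 pos [0.5334 0.1515 0.0152] F [ 0.2  0.5 -1.2] w 0.0311
shift mm [0.3 0.2 4.2] turn [-0.001  0.001  0.001]
```

servo_tool([
  [[0,0,0.002],[0,0,0]],
  [[0,0,0.0015],[0,0,0]],
  [[0,0,0.0015],[0,0,0]],
  [[0,0,0.001],[0,0,0]],
  [[0,0,0],[0,0,0]],
])

```text
t: 24.22
eef_pos: [0.534, 0.1516, 0.0113]
orientation: [-0.699, 0.715, -0.0, 0.001]
ft_force: [-0.2, 0.9, -2.0]
gripper_width: 0.0311
```

```bash
python3 d.py n -21.7 0.011
```

```text
t 24.225 pos [0.534  0.1516 0.0113] F [-0.2  0.9 -2. ] w 0.0311
shift mm [0.4 0.8 0.3] turn [-0.002  0.002  0.001]
```

servo_tool([
  [[0,0.0005,0.0015],[0,0,0]],
  [[0,0,0.0015],[0,0,0]],
])

```text
t: 24.48
eef_pos: [0.5343, 0.1517, 0.011]
orientation: [-0.699, 0.715, -0.001, 0.002]
ft_force: [-14.5, -3.6, 24.6]
gripper_width: 0.0315
```

Contact with the deck (about 25 N): seated. Release and lift.

servo_tool([
  [[0,0,-0.0005],[0,0,0]],
  [[0,0,0],[0,0,0]],
  [[0,0,0],[0,0,0]],
  [[0,0,-0.02],[0,0,0]],
  [[0,0,-0.04],[0,0,0]],
  [[0,0,-0.05],[0,0,0]],
  [[0,0,-0.05],[0,0,0]],
  [[0,0,0],[0,0,0]],
], grip=0.055)

```text
t: 25.48
eef_pos: [0.5334, 0.1513, 0.182]
orientation: [-0.699, 0.715, -0.002, 0.003]
ft_force: [-0.3, 0.7, -1.3]
gripper_width: 0.0548
```

```bash
python3 d.py o -21 0.18; python3 ov.py 22 54 -.4 -2.3 210 85; python3 seat.py 22 -24 54 0 0 0 230 105
```

```text
t 25.475 pos [0.5334 0.1513 0.182 ] F [-0.3  0.7 -1.3] w 0.0548
shift mm [328.8 -52.6   1.5] turn [-0.007  0.002 -0.155]
```

View pics/seat22.png

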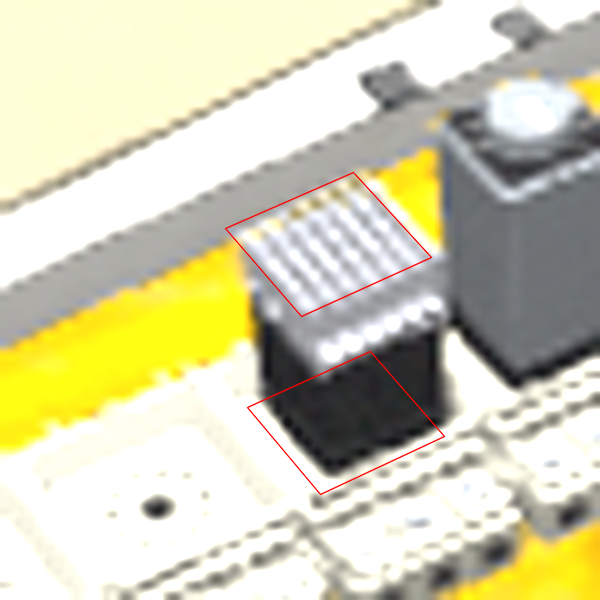

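servo_tool([
  [[0.03,0,-0.01],[-0.007,0.002,-0.08]],
  [[0.04,0,0],[0,0,-0.075]],
  [[0,0,0],[0,0,0]],
])

```text
t: 25.9
eef_pos: [0.5332, 0.0797, 0.1887]
orientation: [0.754, -0.657, -0.002, 0.002]
ft_force: [0.1, -0.5, 0.7]
gripper_width: 0.0551
```

```bash
python3 d.py o -21.3 0.19
```

```text
t 25.9 pos [0.5332 0.0797 0.1887] F [ 0.1 -0.5  0.7] w 0.0551
shift mm [262.1  -9.5  -1.4] turn [ 0.006 -0.     0.006]
```

servo_tool([
  [[0.035,-0.001,-0.004],[0.006,0,0.006]],
  [[0.05,-0.002,0],[0,0,0]],
  [[0.055,-0.002,0],[0,0,0]],
  [[0.055,-0.002,0],[0,0,0]],
  [[0.04,-0.0015,0],[0,0,0]],
  [[0.015,-0.001,0],[0,0,0]],
  [[0,0,0],[0,0,0]],
  [[0,0,0],[0,0,0]],
])

```text
t: 26.9
eef_pos: [0.5753, -0.1685, 0.1885]
orientation: [0.752, -0.659, -0.003, 0.001]
ft_force: [-0.7, -0.2, 0.3]
gripper_width: 0.055
```

```bash
python3 d.py o -21.3 0.0105
```

```text
t 26.9 pos [ 0.5753 -0.1685  0.1885] F [-0.7 -0.2  0.3] w 0.055
shift mm [ 11.2  -3.  177.9] turn [ 0.005  0.004 -0.001]
```

servo_tool([
  [[0.0105,-0.002,0],[0.005,0.004,-0.001]],
  [[0,0,0],[0,0,0]],
  [[0,0,0.035],[0,0,0]],
  [[0,0,0.045],[0,0,0]],
  [[0,0,0.03],[0,0,0]],
  [[0,0,0],[0,0,0]],
  [[0,0,0],[0,0,0]],
])

```text
t: 27.78
eef_pos: [0.5802, -0.1761, 0.0789]
orientation: [0.753, -0.657, 0.002, -0.001]
ft_force: [1.0, 0.2, 0.5]
gripper_width: 0.0548
```

```bash
python3 d.py o -21.3 0.0105
```

```text
t 27.775 pos [ 0.5802 -0.1761  0.0789] F [1.  0.2 0.5] w 0.0548
shift mm [ 2.1  2.1 68.3] turn [-0.004 -0.001  0.004]
```

servo_tool([
  [[0.002,0.002,0],[-0.004,0,0.004]],
  [[0,0,0.015],[0,0,0]],
  [[0,0,0.015],[0,0,0]],
  [[0,0,0.012],[0,0,0]],
  [[0,0,0],[0,0,0]],
  [[0,0,0],[0,0,0]],
])

```text
t: 28.52
eef_pos: [0.5794, -0.1789, 0.0364]
orientation: [0.752, -0.659, 0.002, 0.0]
ft_force: [0.1, -0.2, 0.3]
gripper_width: 0.0545
```

```bash
python3 d.py o -21.3 0.0105; python3 snap.py 23 345 180
```

```text
t 28.525 pos [ 0.5794 -0.1789  0.0364] F [ 0.1 -0.2  0.3] w 0.0545
shift mm [-0.5  0.7 25.9] turn [-0.002 -0.003 -0.   ]
```

View pics/g23z.png

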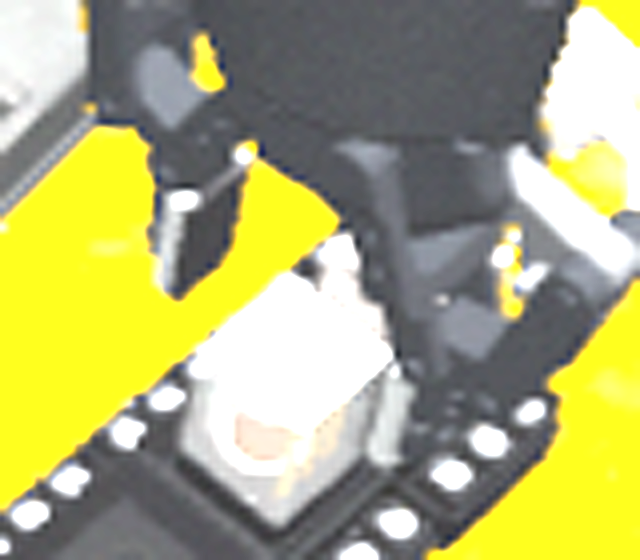

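servo_tool([
  [[-0.0003,0.0005,0.009],[-0.002,-0.003,0]],
  [[0,0,0.009],[0,0,0]],
  [[0,0,0.006],[0,0,0]],
  [[0,0,0],[0,0,0]],
])

```text
t: 29.08
eef_pos: [0.5789, -0.1787, 0.0109]
orientation: [0.752, -0.659, 0.0, -0.0]
ft_force: [-0.2, -0.4, 0.1]
gripper_width: 0.0549
```

servo_tool([
  [[0,0,0],[0,0,0]],
  [[0,0,0],[0,0,0]],
  [[0,0,0],[0,0,0]],
  [[0,0,0],[0,0,0]],
], grip=0.02, squeeze=50)

```text
t: 29.58
eef_pos: [0.5792, -0.1788, 0.0115]
orientation: [0.752, -0.659, 0.0, -0.0]
ft_force: [0.7, -0.3, -0.6]
gripper_width: 0.0315
```

```bash
python3 d.py o -24 0.0105; python3 snap.py 24 345 180
```

```text
t 29.575 pos [ 0.5792 -0.1788  0.0115] F [ 0.7 -0.3 -0.6] w 0.0315
shift mm [-0.2 -2.2  1. ] turn [-0.001  0.    -0.   ]
```

View pics/g24z.png

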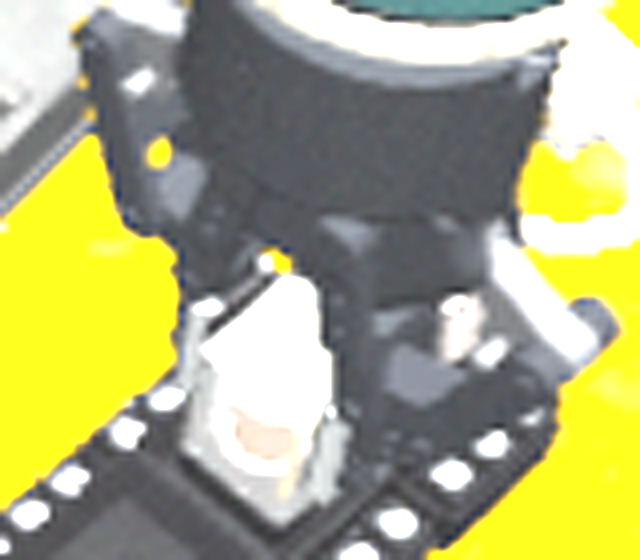

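servo_tool([
  [[0,0,-0.012],[0,0,0]],
  [[0,0,-0.03],[0,0,0]],
  [[0,0,-0.05],[0,0,0]],
  [[0,0,-0.05],[0,0,0]],
  [[0,0,-0.035],[0,0,0]],
  [[-0.02,0,0],[0,0,0.078]],
  [[-0.03,0,0],[0,0,0.078]],
  [[0,0,0],[0,0,0]],
])

```text
t: 30.62
eef_pos: [0.5743, -0.128, 0.2015]
orientation: [-0.697, 0.718, -0.002, 0.002]
ft_force: [0.2, 0.0, -0.9]
gripper_width: 0.0318
```

```bash
python3 d.py n 26.2 0.2; python3 snap.py 25 340 120
```

```text
t 30.625 pos [ 0.5743 -0.128   0.2015] F [ 0.2  0.  -0.9] w 0.0318
shift mm [-277.5   97.3    0.7] turn [-0.006 -0.001 -0.006]
```

View pics/g25z.png

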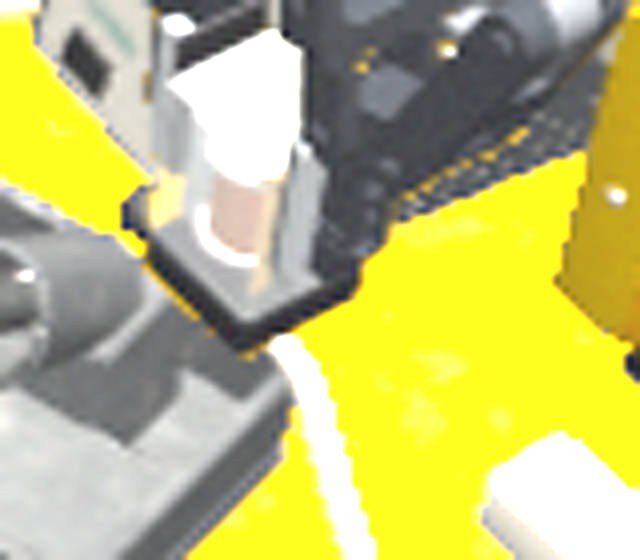

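servo_tool([
  [[-0.035,0.012,-0.004],[-0.006,0,-0.006]],
  [[-0.05,0.0175,0],[0,0,0]],
  [[-0.054,0.019,0],[0,0,0]],
  [[-0.054,0.019,0],[0,0,0]],
  [[-0.045,0.016,0],[0,0,0]],
  [[-0.02,0.007,0],[0,0,0]],
  [[0,0,0],[0,0,0]],
  [[0,0,0],[0,0,0]],
])

```text
t: 31.68
eef_pos: [0.4882, 0.1331, 0.2069]
orientation: [-0.7, 0.714, -0.001, -0.001]
ft_force: [0.1, 0.2, -0.9]
gripper_width: 0.0313
```

```bash
python3 d.py n 26.2 0.0115
```

```text
t 31.675 pos [0.4882 0.1331 0.2069] F [ 0.1  0.2 -0.9] w 0.0313
shift mm [-19.6   3.3 195.3] turn [-0.    -0.002  0.004]
```

servo_tool([
  [[-0.0185,0.003,0],[0,-0.002,0.004]],
  [[0,0,0],[0,0,0]],
  [[0,0,0.035],[0,0,0]],
  [[0,0,0.05],[0,0,0]],
  [[0,0,0.035],[0,0,0]],
  [[0,0,0],[0,0,0]],
  [[0,0,0],[0,0,0]],
])

```text
t: 32.55
eef_pos: [0.4892, 0.1442, 0.0861]
orientation: [-0.697, 0.717, -0.002, 0.0]
ft_force: [0.2, -0.1, -0.8]
gripper_width: 0.0312
```

```bash
python3 d.py n 26.2 0.0115
```

```text
t 32.55 pos [0.4892 0.1442 0.0861] F [ 0.2 -0.1 -0.8] w 0.0312
shift mm [-8.1  4.3 74.6] turn [-0.003 -0.002 -0.006]
```

servo_tool([
  [[-0.008,0.0042,0],[-0.003,-0.002,-0.006]],
  [[0,0,0],[0,0,0]],
  [[0,0,0.02],[0,0,0]],
  [[0,0,0.02],[0,0,0]],
  [[0,0,0.01],[0,0,0]],
  [[0,0,0],[0,0,0]],
  [[0,0,0],[0,0,0]],
])

```text
t: 33.42
eef_pos: [0.4864, 0.1533, 0.0361]
orientation: [-0.699, 0.715, -0.001, 0.002]
ft_force: [0.3, -0.6, 0.0]
gripper_width: 0.0315
```

```bash
python3 d.py n 26.2 0.0115;  python3 ov.py 26 52 -.2 -2.2 195 95
```

```text
t 33.425 pos [0.4864 0.1533 0.0361] F [ 0.3 -0.6  0. ] w 0.0315
shift mm [ 1.   1.2 24.6] turn [-0.004  0.002  0.002]
```

View pics/g26.png

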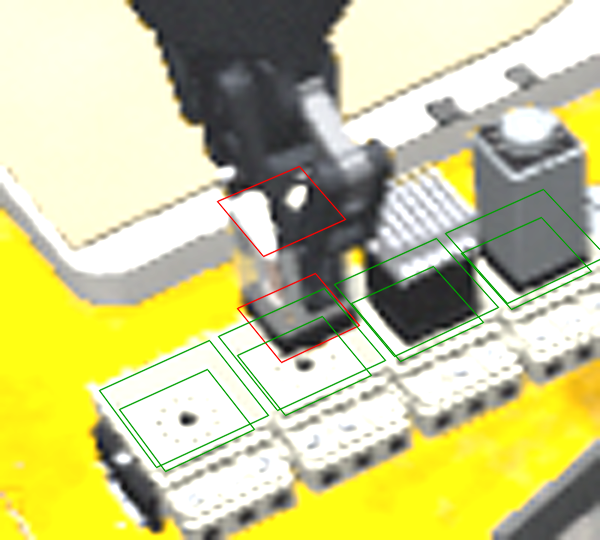

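servo_tool([
  [[0.001,0.0012,0.003],[-0.004,0.002,0.002]],
  [[0,0,0.005],[0,0,0]],
  [[0,0,0.005],[0,0,0]],
  [[0,0,0.005],[0,0,0]],
  [[0,0,0.002],[0,0,0]],
  [[0,0,0],[0,0,0]],
])

```text
t: 34.22
eef_pos: [0.4855, 0.1523, 0.0154]
orientation: [-0.698, 0.716, -0.0, 0.0]
ft_force: [-0.6, 0.0, -1.0]
gripper_width: 0.0311
```

```bash
python3 d.py n 26.2 0.0115
```

```text
t 34.225 pos [0.4855 0.1523 0.0154] F [-0.6  0.  -1. ] w 0.0311
shift mm [-0.1  0.2  3.9] turn [-0.001 -0.    -0.001]
```

servo_tool([
  [[0,0,0.002],[0,0,0]],
  [[0,0,0.0015],[0,0,0]],
  [[0,0,0.001],[0,0,0]],
  [[0,0,0.001],[0,0,0]],
  [[0,0,0],[0,0,0]],
])

```text
t: 34.85
eef_pos: [0.4859, 0.1524, 0.0114]
orientation: [-0.698, 0.716, -0.001, 0.001]
ft_force: [0.3, 0.2, -0.2]
gripper_width: 0.0314
```

servo_tool([
  [[0,0,0.001],[0,0,0]],
  [[0,0,0.001],[0,0,0]],
])

```text
t: 35.1
eef_pos: [0.4862, 0.1525, 0.0111]
orientation: [-0.699, 0.716, -0.001, 0.001]
ft_force: [-9.8, -2.8, 18.1]
gripper_width: 0.0312
```

Seated against the deck (18 N). Release and lift.

servo_tool([
  [[0,0,-0.0005],[0,0,0]],
  [[0,0,0],[0,0,0]],
  [[0,0,0],[0,0,0]],
  [[0,0,-0.02],[0,0,0]],
  [[0,0,-0.04],[0,0,0]],
  [[0,0,-0.05],[0,0,0]],
  [[0,0,-0.055],[0,0,0]],
  [[0,0,0],[0,0,0]],
], grip=0.055)

```text
t: 36.1
eef_pos: [0.4855, 0.1524, 0.1873]
orientation: [-0.698, 0.716, -0.001, 0.002]
ft_force: [0.5, -0.0, -0.2]
gripper_width: 0.055
```

```bash
python3 d.py o -69.5 0.18; python3 ov.py 27 52 -.4 -2.3 195 95; python3 seat.py 27 24 52 0 0 0 205 115
```

```text
t 36.1 pos [0.4855 0.1524 0.1873] F [ 0.5 -0.  -0.2] w 0.055
shift mm [ 321.1 -148.8    7.7] turn [-0.005  0.    -0.156]
```

View pics/seat27.png

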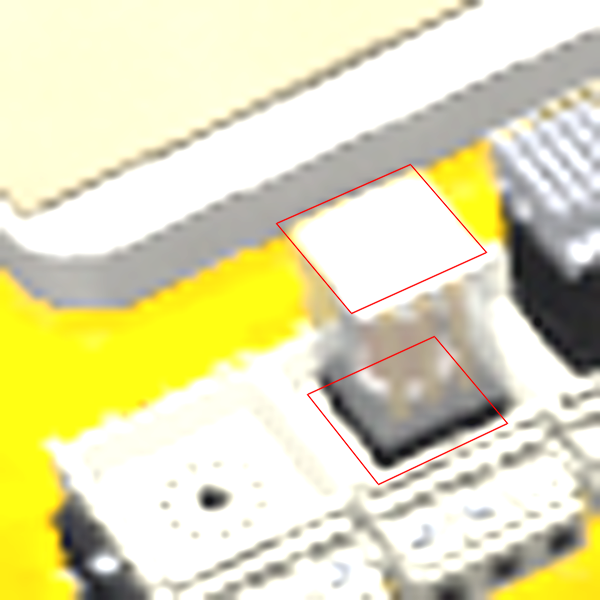

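servo_tool([
  [[0.03,0,-0.005],[-0.005,0,-0.08]],
  [[0.04,0,0],[0,0,-0.076]],
  [[0,0,0],[0,0,0]],
])

```text
t: 36.52
eef_pos: [0.4851, 0.0806, 0.1886]
orientation: [0.754, -0.657, -0.002, 0.002]
ft_force: [0.3, 0.0, -0.8]
gripper_width: 0.0549
```

```bash
python3 d.py o -69.5 0.19
```

```text
t 36.525 pos [0.4851 0.0806 0.1886] F [ 0.3  0.  -0.8] w 0.0549
shift mm [ 269.9 -105.2   -2.1] turn [0.006 0.    0.006]
```

servo_tool([
  [[0.035,-0.0135,-0.004],[0.006,0,0.006]],
  [[0.045,-0.0175,0],[0,0,0]],
  [[0.052,-0.0205,0],[0,0,0]],
  [[0.052,-0.0205,0],[0,0,0]],
  [[0.045,-0.018,0],[0,0,0]],
  [[0.02,-0.008,0],[0,0,0]],
  [[0,0,0],[0,0,0]],
  [[0,0,0],[0,0,0]],
])

```text
t: 37.52
eef_pos: [0.617, -0.1551, 0.1875]
orientation: [0.752, -0.66, -0.004, 0.001]
ft_force: [-0.6, -0.3, -0.6]
gripper_width: 0.0549
```

```bash
python3 d.py o -69.5 0.0105
```

```text
t 37.525 pos [ 0.617  -0.1551  0.1875] F [-0.6 -0.3 -0.6] w 0.0549
shift mm [ 19.2  -8.2 176.9] turn [ 0.006  0.005 -0.002]
```

servo_tool([
  [[0.018,-0.007,0],[0.006,0.005,-0.002]],
  [[0,0,0],[0,0,0]],
  [[0,0,0.035],[0,0,0]],
  [[0,0,0.04],[0,0,0]],
  [[0,0,0.025],[0,0,0]],
  [[0,0,0],[0,0,0]],
  [[0,0,0],[0,0,0]],
])

```text
t: 38.4
eef_pos: [0.6275, -0.17, 0.0884]
orientation: [0.753, -0.658, 0.002, -0.001]
ft_force: [-0.4, -0.4, 2.0]
gripper_width: 0.0547
```

```bash
python3 d.py o -69.5 0.0105
```

```text
t 38.4 pos [ 0.6275 -0.17    0.0884] F [-0.4 -0.4  2. ] w 0.0547
shift mm [ 1.9  1.7 77.9] turn [-0.005 -0.002  0.004]
```

servo_tool([
  [[0.0018,0.0016,0],[-0.005,-0.002,0.004]],
  [[0,0,0.015],[0,0,0]],
  [[0,0,0.015],[0,0,0]],
  [[0,0,0.012],[0,0,0]],
  [[0,0,0],[0,0,0]],
  [[0,0,0],[0,0,0]],
])

```text
t: 39.15
eef_pos: [0.6268, -0.1723, 0.0455]
orientation: [0.752, -0.659, 0.001, -0.0]
ft_force: [-0.3, 0.8, 1.1]
gripper_width: 0.055
```

```bash
python3 d.py o -69.5 0.0105; python3 snap.py 28 360 160
```

```text
t 39.15 pos [ 0.6268 -0.1723  0.0455] F [-0.3  0.8  1.1] w 0.055
shift mm [-0.2  0.3 35. ] turn [-0.001 -0.001 -0.001]
```

View pics/g28z.png

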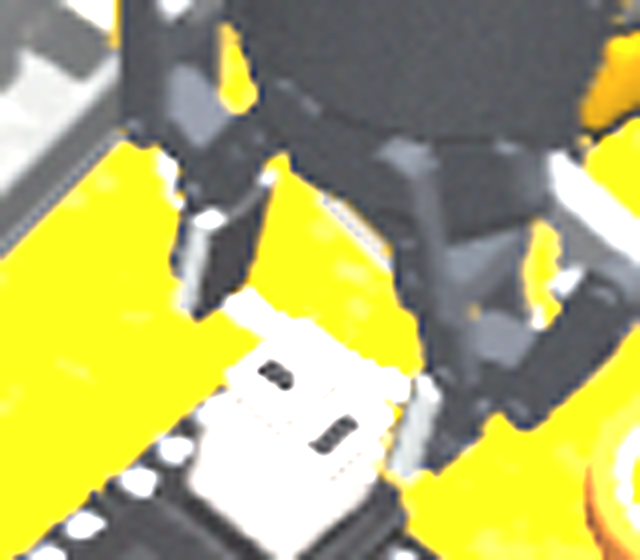

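servo_tool([
  [[0,0,0.009],[0,0,0]],
  [[0,0,0.009],[0,0,0]],
  [[0,0,0.009],[0,0,0]],
  [[0,0,0.006],[0,0,0]],
  [[0,0,0],[0,0,0]],
  [[0,0,0],[0,0,0]],
])

```text
t: 39.95
eef_pos: [0.627, -0.1724, 0.0104]
orientation: [0.752, -0.659, 0.001, -0.0]
ft_force: [-0.5, 0.5, -0.1]
gripper_width: 0.0555
```

```bash
python3 d.py o -69.5 0.0105; python3 snap.py 29 360 160
```

```text
t 39.95 pos [ 0.627  -0.1724  0.0104] F [-0.5  0.5 -0.1] w 0.0555
shift mm [-0.2  0.4 -0.1] turn [-0.002 -0.001 -0.001]
```

View pics/g29z.png

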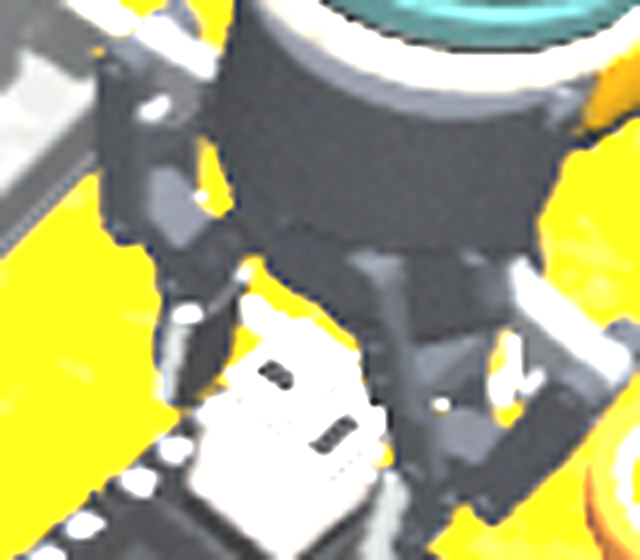

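servo_tool([
  [[0,0,0],[0,0,0]],
  [[0,0,0],[0,0,0]],
  [[0,0,0],[0,0,0]],
  [[0,0,0],[0,0,0]],
], grip=0.02, squeeze=50)

```text
t: 40.5
eef_pos: [0.6273, -0.1725, 0.0111]
orientation: [0.752, -0.659, 0.001, -0.001]
ft_force: [0.0, -0.2, -1.0]
gripper_width: 0.0313
```

```bash
python3 d.py o -72 0.0105
```

```text
t 40.5 pos [ 0.6273 -0.1725  0.0111] F [ 0.  -0.2 -1. ] w 0.0313
shift mm [-0.3 -1.8  0.6] turn [-0.003 -0.001 -0.001]
```

servo_tool([
  [[0,0,-0.012],[0,0,0]],
  [[0,0,-0.03],[0,0,0]],
  [[0,0,-0.05],[0,0,0]],
  [[0,0,-0.05],[0,0,0]],
  [[0,0,-0.035],[0,0,0]],
  [[-0.02,0,0],[0,0,0.078]],
  [[-0.03,0,0],[0,0,0.078]],
  [[0,0,0],[0,0,0]],
])

```text
t: 41.5
eef_pos: [0.6221, -0.1215, 0.2007]
orientation: [-0.696, 0.718, -0.003, 0.002]
ft_force: [0.0, -0.7, -0.9]
gripper_width: 0.0309
```

```bash
python3 d.py n 73.9 0.2; python3 snap.py 30 360 100
```

```text
t 41.5 pos [ 0.6221 -0.1215  0.2007] F [ 0.  -0.7 -0.9] w 0.0309
shift mm [-269.3  192.7   -1. ] turn [-0.007 -0.002 -0.007]
```

View pics/g30z.png

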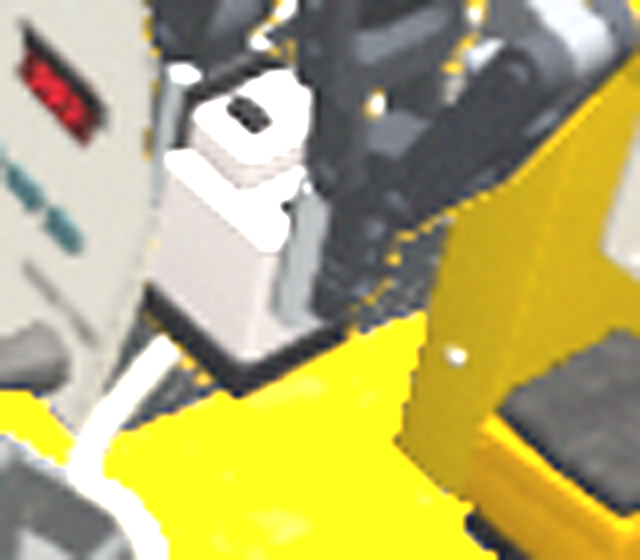

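servo_tool([
  [[-0.03,0.0215,-0.004],[-0.007,-0.002,-0.007]],
  [[-0.042,0.03,0],[0,0,0]],
  [[-0.045,0.032,0],[0,0,0]],
  [[-0.045,0.032,0],[0,0,0]],
  [[-0.045,0.032,0],[0,0,0]],
  [[-0.03,0.0215,0],[0,0,0]],
  [[0,0,0],[0,0,0]],
  [[0,0,0],[0,0,0]],
])

```text
t: 42.55
eef_pos: [0.4544, 0.1195, 0.2063]
orientation: [-0.7, 0.714, -0.0, 0.0]
ft_force: [1.0, 0.7, -1.0]
gripper_width: 0.0314
```

```bash
python3 d.py n 73.9 0.0111
```

```text
t 42.55 pos [0.4544 0.1195 0.2063] F [ 1.   0.7 -1. ] w 0.0314
shift mm [-33.7  17.5 195.2] turn [-0.001 -0.     0.005]
```

servo_tool([
  [[-0.03,0.016,0],[0,0,0.005]],
  [[0,0,0],[0,0,0]],
  [[0,0,0.035],[0,0,0]],
  [[0,0,0.05],[0,0,0]],
  [[0,0,0.035],[0,0,0]],
  [[0,0,0],[0,0,0]],
  [[0,0,0],[0,0,0]],
])

```text
t: 43.42
eef_pos: [0.4442, 0.1431, 0.085]
orientation: [-0.696, 0.718, -0.002, -0.0]
ft_force: [-0.1, 1.0, -0.2]
gripper_width: 0.0313
```

```bash
python3 d.py n 73.9 0.0111
```

```text
t 43.425 pos [0.4442 0.1431 0.085 ] F [-0.1  1.  -0.2] w 0.0313
shift mm [-10.3   7.   73.9] turn [-0.002 -0.002 -0.007]
```

servo_tool([
  [[-0.01,0.0065,0],[-0.002,-0.002,-0.007]],
  [[0,0,0],[0,0,0]],
  [[0,0,0.02],[0,0,0]],
  [[0,0,0.02],[0,0,0]],
  [[0,0,0.01],[0,0,0]],
  [[0,0,0],[0,0,0]],
  [[0,0,0],[0,0,0]],
])

```text
t: 44.3
eef_pos: [0.4391, 0.1543, 0.0349]
orientation: [-0.699, 0.715, -0.001, 0.002]
ft_force: [-0.3, -0.6, -0.0]
gripper_width: 0.031
```

```bash
python3 d.py n 73.9 0.0111;  python3 ov.py 31 44 -.3 -1.9 190 100
```

```text
t 44.3 pos [0.4391 0.1543 0.0349] F [-0.3 -0.6 -0. ] w 0.031
shift mm [ 0.9  1.5 23.8] turn [-0.004  0.001  0.001]
```

View pics/g31.png

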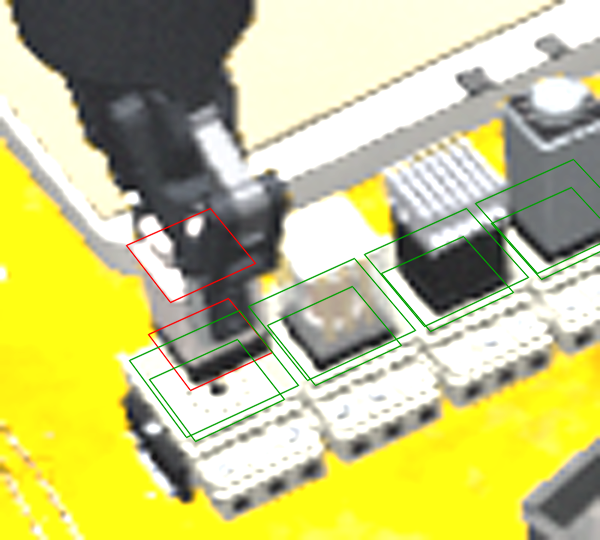

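servo_tool([
  [[0.001,0.0015,0.003],[-0.004,0.001,0.001]],
  [[0,0,0.005],[0,0,0]],
  [[0,0,0.005],[0,0,0]],
  [[0,0,0.005],[0,0,0]],
  [[0,0,0.002],[0,0,0]],
  [[0,0,0],[0,0,0]],
])

```text
t: 45.1
eef_pos: [0.4378, 0.1534, 0.0142]
orientation: [-0.699, 0.715, -0.0, 0.0]
ft_force: [-0.1, 0.3, -0.9]
gripper_width: 0.0311
```

```bash
python3 d.py n 73.9 0.0111
```

```text
t 45.1 pos [0.4378 0.1534 0.0142] F [-0.1  0.3 -0.9] w 0.0311
shift mm [-0.1  0.2  3.1] turn [-0.001  0.     0.   ]
```

servo_tool([
  [[0,0,0.0015],[0,0,0]],
  [[0,0,0.001],[0,0,0]],
  [[0,0,0.001],[0,0,0]],
  [[0,0,0],[0,0,0]],
])

```text
t: 45.6
eef_pos: [0.4382, 0.1534, 0.011]
orientation: [-0.699, 0.715, -0.0, 0.001]
ft_force: [0.9, -0.3, -0.6]
gripper_width: 0.0309
```

servo_tool([
  [[0,0,0.001],[0,0,0]],
  [[0,0,0.001],[0,0,0]],
])

```text
t: 45.85
eef_pos: [0.4383, 0.1535, 0.0109]
orientation: [-0.699, 0.715, -0.0, 0.001]
ft_force: [-9.2, -3.1, 15.8]
gripper_width: 0.0311
```

servo_tool([
  [[0,0,-0.0005],[0,0,0]],
  [[0,0,0],[0,0,0]],
  [[0,0,0],[0,0,0]],
  [[0,0,-0.02],[0,0,0]],
  [[0,0,-0.04],[0,0,0]],
  [[0,0,-0.05],[0,0,0]],
  [[0,0,-0.055],[0,0,0]],
  [[0,0,0],[0,0,0]],
], grip=0.055)

```text
t: 46.85
eef_pos: [0.4374, 0.1532, 0.1804]
orientation: [-0.699, 0.715, -0.0, 0.0]
ft_force: [0.5, 0.1, -0.7]
gripper_width: 0.0552
```

servo_tool([
  [[0.04,0,-0.02],[0,0,0]],
  [[0.05,0,-0.01],[0,0,0]],
  [[0.055,0,0],[0,0,0]],
  [[0.055,0,0],[0,0,0]],
  [[0.055,0,0],[0,0,0]],
  [[0.05,0,0],[0,0,0]],
  [[0.04,0,0],[0,0,0]],
  [[0,0,0],[0,0,0]],
])

```text
t: 47.85
eef_pos: [0.4276, -0.2018, 0.2042]
orientation: [-0.7, 0.714, 0.002, -0.001]
ft_force: [-0.1, 0.3, -1.0]
gripper_width: 0.0553
```

```bash
python3 ov.py 32 44 -.3 -1.9 205 100; python3 - <<'E'
from station import *
import cv2
cv2.imwrite("pics/fin_s.png",cv2.resize(grab_frame("scene")[80:200,190:330],None,fx=5,fy=5,interpolation=cv2.INTER_CUBIC))
f=grab_frame("top");cv2.imwrite("pics/fin_t.png",cv2.resize(f[150:285,170:300],None,fx=4.4,fy=4.4,interpolation=cv2.INTER_CUBIC))
E
```

```text
(no output)
```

View pics/fin_s.png

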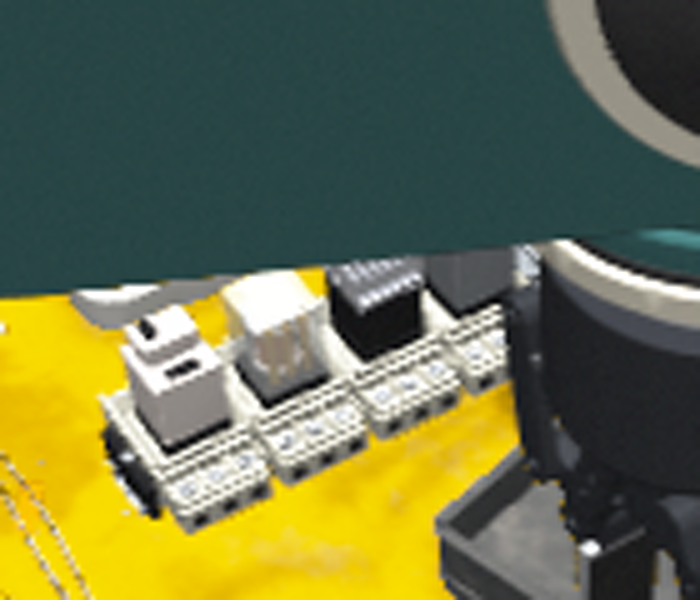

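View pics/fin_t.png

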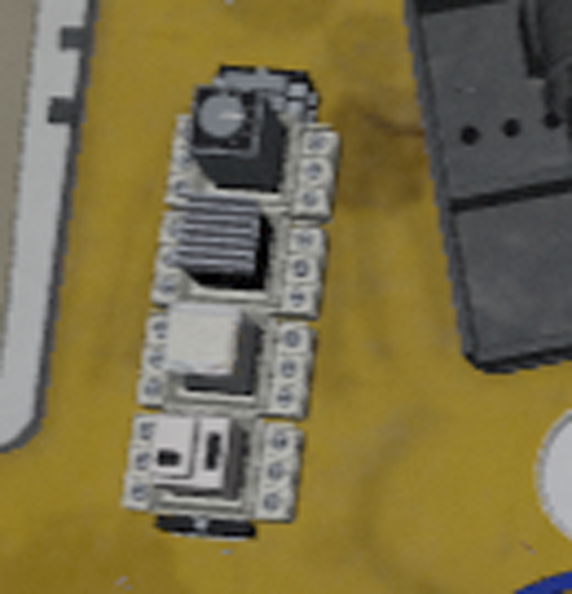

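```bash
python3 - <<'E'
from station import *
from h import *
f=grab_frame("top"); off=np.array([190,155]); c=cv2.resize(f[155:280,190:255],None,fx=6,fy=6,interpolation=cv2.INTER_CUBIC)[:, :]
c=cv2.convertScaleAbs(c,alpha=1.5,beta=20)
d=c.copy()
for y,h in((-72,62),(-24,54),(24,52),(72,44)):
  for z in (28+h,):
    u=(proj("top",railpt(NEW,np.array([[16,y-16,z],[-16,y-16,z],[-16,y+16,z],[16,y+16,z]])/1000))-off+.5)*6-.5
    cv2.polylines(d,[u.round().astype(int).reshape(-1,1,2)],True,(0,0,255),1,cv2.LINE_AA)
o=np.hstack([c,d]); o=o[:600] if 0 else cv2.resize(o,None,fx=.8,fy=.8)
cv2.imwrite("pics/fin_ov.png",o); print(state()["t"])
E
```

```text
48.05
```

View pics/fin_ov.png

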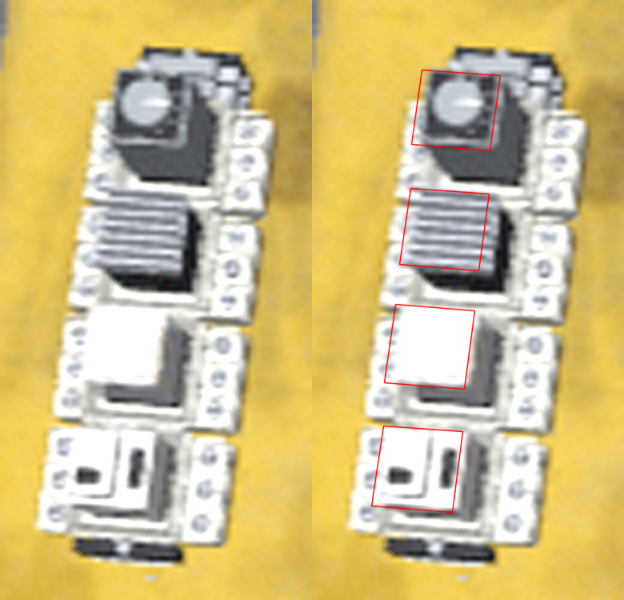

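All four relay tops line up with the seated-model outlines, and the gripper is clear, so I am handing in.

```bash
python3 -c "
from station import *
print(job_done()); s=state(); print(s['t'],s['gripper_width'])"
```

```text
the job is handed in; nothing more can be done
None
the job is handed in; nothing more can be done
```

All four relays are in the new rail. From the feed terminals at its far end the order is timer, finned, clear, stepped, the same places they had on the old rail. I handed the job in at about 48 s, with the gripper open and well clear of the relays.

**Last checks:**
- **Seating:** in the final top view all four relay tops matched the outlines of seated, upright relays to about 1–2 mm. The last scene view was partly blocked by the arm, but showed nothing against this. The finned, clear and stepped relays met the deck with 16–25 N before I let go. The timer showed no such force, but it would not go lower than its old seated height, and its later pictures agreed with being seated.
- **Facing:** the step on the stepped relay is still on the left, as before.
- **Red look-alike:** I did not touch it.

**One disagreement:** the reported tool position did not match the cameras. The fingertips appeared about 30 mm higher than the reading, and 2–3 mm off along the rail. I went by the camera views and each relay's own height when gripped. Finding this took extra steps at the first relay, including two trial closings of the gripper on it, which did it no visible harm.

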